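# Index the tray and scoop moulded bobbins into it

### The job

First turn the turntable by its post right up to its stop, so that the empty tray faces the robot; then, with the hand scoop, bring at least three of the five black bobbins from the grey bin into the tray. Do not touch the bobbins with the fingers, spill none outside the bin and the tray, and leave the other things on the bench where they are. Finish with the turntable still at its stop and the scoop laid back down flat and upright on the bench itself.

Things in the scene. Friction and masses are not known exactly. Their poses are not given: they have to be found in the camera images.
- bin: Grey plastic parts bin, fixed to the bench; the bobbins start in its far half. Origin: centre of its underside; +x along it, away from the robot (turned up to 0.3 rad), z up. Inside: floor 15 mm above the bench, 235 mm long (x -155..+80), 124 mm wide. Side walls 4 mm thick, top 75 mm above the bench; near wall 4 mm thick, at x = -155, top only 35 mm above the bench.
- bin_far (a point): Where the bin's floor meets its far wall (bin x = +80 mm, y = 0, 15 mm above the bench); axes as the bin's. From here the far wall slopes outwards and up at 34 degrees from horizontal, to 70 mm further out and 63 mm above the bench, where an upright wall rising to 95 mm above the bench closes it.
- station: Fixed base of the loading turntable, 230 mm across. Origin: on the bench under the turntable's axis; its -x faces the robot (turned up to 0.3 rad). Beside it, at (150, 100) mm, stands its small inspection camera, 118 mm high.
- turntable (a joint): Turntable angle, rad, counter-clockwise from above, 0 to the stop at 1.571. At 0 the tray lies on the station's +y side and the post on its -y side; at the stop the tray lies on the -x side, facing the robot, and the post on the +x side. Disc 270 mm across, top 28 mm above the bench; slight friction, stays where it is left.
- tray (a point): Centre of the inner floor of the open steel tray fixed on the turntable, 31 mm above the bench, 57.5 mm from the axis. Its y points outwards from the axis, z up. Inside 124 mm (x, -62..+62) by 109 mm (y, -54.5..+54.5); walls 3 mm thick, rim 47 mm above this point.
- post (a point): Centre of the top of the upright round steel post that turns the turntable: 22 mm across, 67 mm tall above the disc, top 95 mm above the bench; 95 mm from the axis, opposite the tray.
- axis (a point): Point on the turntable's axis on the disc's top, 28 mm above the bench.
- scoop: Aluminium hand scoop, 180 mm long, 0.16 kg, lying upright at the start. Origin: on the underside of its open-fronted pan; +x towards the open front, z up. Pan: floor 2.5 mm thick, x -35..+60 mm, 100 mm wide; side walls 42 mm high up to x = +40, then 21 mm; back wall at x = -35, 62 mm high. Straight black handle behind it: 16 mm wide (y), z 46..70, x -120..-35.
- scoop_grip (a point): Good grasp point in the middle of the scoop handle's height, at scoop x = -60, z = 58 mm (grip across y); axes as the scoop's.
- scoop_lip (a point): Middle of the scoop's front lip, on the underside, at scoop x = +60 mm, z = 0; axes as the scoop's.
- part0: Black moulded plastic bobbin like the other four: round, 34 mm across, 28 mm high, both ends bevelled to 16 mm across, 20 g, smooth and slippery. Origin: its centre; z along its axis (upright at the start).
- part1: Black moulded plastic bobbin like the other four: round, 34 mm across, 28 mm high, both ends bevelled to 16 mm across, 20 g, smooth and slippery. Origin: its centre; z along its axis (upright at the start).
- part2: Black moulded plastic bobbin like the other four: round, 34 mm across, 28 mm high, both ends bevelled to 16 mm across, 20 g, smooth and slippery. Origin: its centre; z along its axis (upright at the start).
- part3: Black moulded plastic bobbin like the other four: round, 34 mm across, 28 mm high, both ends bevelled to 16 mm across, 20 g, smooth and slippery. Origin: its centre; z along its axis (upright at the start).
- part4: Black moulded plastic bobbin like the other four: round, 34 mm across, 28 mm high, both ends bevelled to 16 mm across, 20 g, smooth and slippery. Origin: its centre; z along its axis (upright at the start).
- disc: Bystander, loose: thin moulded black plastic disc, 110 mm across, 12 mm thick. Origin: centre of its underside.
- calculator: Bystander, loose: desk calculator 150 x 80 x 15 mm. Origin: centre of its underside.
- tape: Bystander, loose: cardboard ring (tape roll) 96 mm across, 48 mm high. Origin: centre of its underside.
- tin: Bystander, loose: closed steel can 76 mm across, 100 mm high. Origin: centre of its underside.
- gauge: Bystander, loose: steel caliper gauge lying flat, 140 x 50 x 12 mm. Origin: centre of its underside.
- mug: Bystander, loose: white mug, 80 mm across and 90 mm high, handle at +y. Origin: centre of its underside.

How it is judged:
By the outcome, as a careful person would: the job done as asked, in the order asked, and still so for the second after the job is handed in, with the robot touching nothing.
It also fails if it takes over 72 s, if anything falls off the work surface, if the arm or the gripper's body presses on something with over 40 N, if the wrist force passes 120 N, or if a joint passes its speed limit or range.

### The arm

A 7-joint arm with a two-finger parallel gripper is mounted at the origin on the work surface. World frame = base frame: x ahead of the robot, y to its left, z up, the work surface at z = 0. Lengths are in m, angles in rad, forces in N, time in s.
With the tool pointing down it reaches from about 0.4 to 0.9 m from the base axis. Payload 5.5 kg.
Tool frame: the origin (TCP) lies at the very end of the fingers, on their centre line; the grasp point (between the pads) lies 19 mm behind it; z points along the fingers, y is the line along which they close (so a half turn about z gives the same grasp; the last joint's range is limited). The gripper opens to 92 mm and grips with 3 to 60 N. Pads are 19 mm wide; open, the fingers measure 130 mm over their backs; the gripper's body (75 mm by 190 mm) begins 47 mm behind the grasp point.
Start: joints at [-0.891, 0.501, -0.427, 1.55, 0.221, 1.138, -0.21], TCP at [0.263, 0.594, 0.227] pointing down, gripper open.
Joint ranges: [-2.88, 2.88], [-0.31, 2.03], [-1.54, 1.56], [0.2, 2.42], [-1.41, 4.55], [0.19, 2.02], [-2.57, 2.57]. Speed limits (rad/s): [2.57, 2.57, 3.14, 3.14, 3.14, 3.14, 3.14].

### API

Orientations are given as a unit quaternion [w, x, y, z].
In Python, from station import manip gives the robot as it stands.
- The arm moves only by the tool servo_tool, never from a script. Its argument "rows" is a list of rows, each a list of 6 numbers: the shift along the tool's x, y, z in units of 0.1 m (1.0 is 0.1 m), then the turn, a rotation vector about the tool's x, y, z in units of 1.5 rad (1.0 is 1.5 rad). A call has exactly 5 rows; each row shifts and turns the commanded pose from where the row before left it, along the tool's axes as they then stand; what a row does not reach is not made up. A row lasts 1/12 s, in which the tool goes at most 41.7 mm and 7.16 degrees, less where a joint would pass 70% of its speed; a pose out of reach is approached as far as the arm can. A call with a number of a shift or a turn outside -1 to 1 is refused whole. A call with a gripper value outside its range is refused whole. "hand" is the opening, from 0 (shut) to 1 (fully open), set as the call begins (left out, the last holds). The fingers move at their own pace and stop on an object; "force" is the grip in N (left out, the last holds). Time passes only in rows, so rows that do not move let the fingers close, or fill a call up. It gives the time, the measured TCP pose, the force, the opening and the grip force at its end, in the units of the state.
- manip.state(): the state, without advancing time (a new reading comes with each control period).
- manip.grab_frame(name): name is "side" or "top"; returns (picture, depth): 420x560x3 uint8, red, green, blue; 420x560 float32, m along the optical axis (not along the pixel's ray), 0 where there is no reading.
- manip.calibration(name): a dict with "fx", "fy", "cx", "cy" (pixels), "R" (3x3) and "t" (3): a world point X has camera coordinates R X + t. Camera axes: x right, y down, z forward; pixel columns grow to the right and rows downward; lengths in m; the calibration is good to about 2 mm. A picture is of the moment at which its call begins. calibration takes no time and is no camera call.
- manip.hand_in(): hands the job in; it is judged then, once.
The state is a dict: "time_s": time; "joint_positions": joint angles; "qvel": joint speeds; "tau": joint torques, N m; "position": TCP position; "eef_rot": TCP orientation; "wrist_force": force on the tool from outside, world axes, zero at the start; "moment": the same for the moment, N m; "gripper_width": finger opening in m; "grasp_force": force on a finger pad.
Only numpy, scipy, OpenCV 4.12 (cv2) and the standard library are available. Lean on these libraries where they do the work, as an engineer would, in place of code of your own. Each camera call takes 0.05 s, during which the arm holds its last target. There are 200 camera calls.

## Working session

There is one attempt and no reset: what is moved stays moved. The work goes in short steps, Python scripts to look and compute and a tool call to move; the robot and the scene stay as the last step left them, time stands still between calls to the robot, and variables do not carry over. Pictures are saved under pics/ and viewed, at most 10 in all, crops included, and the job is handed in when it is done.

Besides the shell and the picture viewer there is one more tool, called after "Emit:" as a command line: name --pt "numbers of a row" for each row, then --argument value for the rest. servo_tool: Moves the arm, as the interface text tells. Its arguments: {"type":"object","properties":{"rows":{"type":"array","items":{"type":"array","items":{"type":"number"}}},"hand":{"type":"number"},"force":{"type":"number"}},"required":["rows"]}

```bash
mkdir -p pics; ls
python3 - <<'E'
from station import manip
import cv2,numpy as np
print(manip.state())
for n in("top","side"):
    p,d=manip.grab_frame(n); np.savez(f"pics/{n}0.npz",p=p,d=d)
    cv2.imwrite(f"pics/{n}0.png",p[:,:,::-1])
    c=manip.calibration(n);print(n,c)
E
```

```text
pics
{'time_s': 0.0, 'joint_positions': array([-0.89083835,  0.50181634, -0.42675856,  1.55143354,  0.22081766,
        1.1382972 , -0.21030218]), 'qvel': array([ 0.00071028, -0.00068374,  0.00039878,  0.00125684,  0.0007863 ,
       -0.00142593,  0.00068855]), 'tau': array([-9.90221233e-04, -5.66573560e+01, -5.81643328e+00, -2.79128695e+01,
       -6.86701946e-02,  3.04955360e-02,  1.72642908e-04]), 'position': array([0.2629055 , 0.59370609, 0.22570208]), 'eef_rot': array([-2.10836982e-04,  2.06860346e-01,  9.78370020e-01, -9.25767146e-04]), 'wrist_force': array([ 0.18033388, -0.09185433, -0.58924903]), 'moment': array([ 0.01036485, -0.01335278, -0.00743861]), 'grasp_force': 0.0, 'gripper_width': 0.09144435947890477}
top {'fx': 438.1856416777235, 'fy': 438.1856416777235, 'cx': 280.45663278499626, 'cy': 209.8045628989871, 'R': array([[-0.00337386, -0.99987149, -0.01567198],
       [-0.99788901,  0.00438276, -0.06479441],
       [ 0.06485477,  0.01542029, -0.99777556]]), 't': array([0.01959513, 0.61324658, 1.25857851])}
side {'fx': 404.6831653879931, 'fy': 404.6831653879931, 'cx': 276.1810350810624, 'cy': 211.85737164123762, 'R': array([[ 0.99966685, -0.01394248,  0.02172085],
       [ 0.01130141, -0.52014175, -0.85400518],
       [ 0.02320487,  0.85396614, -0.51981089]]), 't': array([-0.5810234 ,  0.05267737,  1.19594254])}
```

View pics/top0.png

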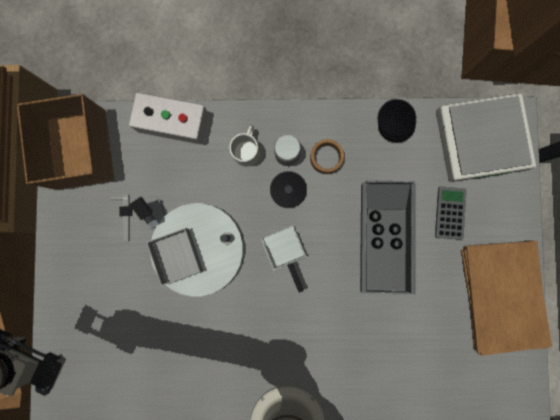

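View pics/side0.png

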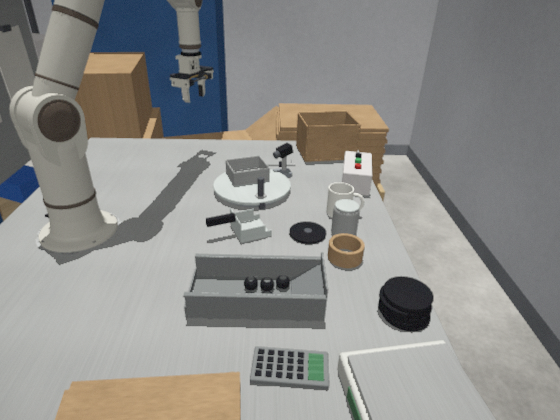

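The top view shows up = +x and left = +y. The turntable is near (197,248) with its post at (227,238), the scoop pan is at (285,245) with its handle end at (300,290), and the bin is at (388,238) with five bobbins around (375–396, 216–243). The side view shows the post top at (261,181), the scoop at (245,225) and the bin at (258,290). Next I'll take enlarged crops and depth points.

```bash
cat > h.py <<'E'
import numpy as np,cv2
from station import manip
from scipy.spatial.transform import Rotation as R
def cloud(n,d):
    c=manip.calibration(n);v,u=np.mgrid[0:420,0:560]
    P=np.stack([(u-c['cx'])/c['fx']*d,(v-c['cy'])/c['fy']*d,d],-1)
    X=(P-c['t'])@c['R']; X[d<=0]=np.nan; return X
def pm(n):
    c=manip.calibration(n);K=np.array([[c['fx'],0,c['cx']],[0,c['fy'],c['cy']],[0,0,1]])
    return K@np.c_[c['R'],c['t']]
def tri(a,b):
    X=cv2.triangulatePoints(pm('top'),pm('side'),np.float64(a).reshape(2,1),np.float64(b).reshape(2,1))[:,0];return X[:3]/X[3]
def atz(n,uv,z):
    c=manip.calibration(n);r=c['R'].T@np.array([(uv[0]-c['cx'])/c['fx'],(uv[1]-c['cy'])/c['fy'],1]);o=-c['R'].T@c['t']
    return o+r*(z-o[2])/r[2]
def proj(n,X):
    x=pm(n)@np.r_[X,1];return x[:2]/x[2]
E
python3 - <<'E'
from h import *
for n,(a,b,c,e) in dict(top=(140,430,165,305),side=(180,360,150,330)).items():
    z=np.load(f'pics/{n}0.npz');p=z['p'][c:e,a:b,::-1]
    s=2.75 if n=='top' else 3.3
    cv2.imwrite(f'pics/{n}0c.png',cv2.resize(p,None,fx=s,fy=s,interpolation=cv2.INTER_CUBIC))
    X=cloud(n,z['d'])
    def rep(name,box,zl,zh):
        Y=X[box[2]:box[3],box[0]:box[1]].reshape(-1,3);Y=Y[(Y[:,2]>zl)&(Y[:,2]<zh)]
        if len(Y): print(n,name,len(Y),'mean',Y.mean(0).round(4),'rect',cv2.minAreaRect((Y[:,:2]*1000).astype(np.float32)))
        return Y
    B=dict(top=dict(post=(210,245,222,255),scoop=(255,315,220,300),bin=(355,420,175,300),tt=(140,250,195,300)),side=dict(post=(250,275,170,205),scoop=(200,275,205,245),bin=(180,335,250,330),tt=(205,300,150,210)))[n]
    rep('post',B['post'],.085,.105);rep('handle',B['scoop'],.063,.08);rep('pan',B['scoop'],.0,.012)
    rep('binrim',B['bin'],.068,.085);rep('binhi',B['bin'],.086,.1);rep('binall',B['bin'],.03,.1);rep('bob',(B['bin'][0]+8,B['bin'][1]-8,200,255) if n=='top' else (235,300,265,300),.037,.05)
    Y=rep('disc',B['tt'],.022,.034)
    if n=='top':
        rep('trayrim',B['tt'],.07,.085)
        (cx,cy),r=cv2.minEnclosingCircle((Y[:,:2]*1000).astype(np.float32));print('disc',cx,cy,r)
E
```

```text
top post 52 mean [0.5331 0.1727 0.093 ] rect ((533.2149047851562, 173.12774658203125), (19.913230895996094, 18.99798583984375), 43.86127853393555)
top handle 180 mean [ 0.4247 -0.0226  0.0681] rect ((423.2322692871094, -20.33892059326172), (86.83084106445312, 91.35633850097656), 22.375089645385742)
top pan 1812 mean [0.4788 0.0072 0.0021] rect ((468.6999816894531, 6.216484069824219), (174.4548797607422, 231.24346923828125), 89.76152038574219)
top binrim 1086 mean [ 0.5394 -0.2866  0.0739] rect ((534.3943481445312, -282.8724060058594), (149.41978454589844, 308.3509826660156), 88.64249420166016)
top binhi 88 mean [ 0.6857 -0.2902  0.0926] rect ((685.9904174804688, -284.9320983886719), (131.12384033203125, 4.759805679321289), 88.34428405761719)
top binall 2795 mean [ 0.5718 -0.2936  0.0577] rect ((532.3361206054688, -283.32098388671875), (149.6741943359375, 313.0303039550781), 88.80923461914062)
top bob 322 mean [ 0.5508 -0.2918  0.0408] rect ((562.5679321289062, -292.4275207519531), (108.21131896972656, 153.4903106689453), 88.59886932373047)
top disc 5974 mean [0.5017 0.2574 0.0275] re
[... 817 characters left out ...]
ct ((531.6943359375, -284.7599792480469), (152.8056640625, 308.8039855957031), 88.58639526367188)
side binhi 95 mean [ 0.6835 -0.2934  0.0931] rect ((684.1983032226562, -288.81219482421875), (132.50991821289062, 4.607085227966309), 88.51081848144531)
side binall 5512 mean [ 0.5469 -0.2864  0.0552] rect ((551.498779296875, -245.6472930908203), (231.71807861328125, 355.0498046875), 88.63484954833984)
side bob 469 mean [ 0.5544 -0.2428  0.0421] rect ((553.319580078125, -265.9163818359375), (93.71315002441406, 158.1836395263672), 88.33016967773438)
side disc 1680 mean [0.5025 0.2281 0.0281] rect ((503.36016845703125, 255.99212646484375), (270.040771484375, 261.04534912109375), 6.195624351501465)
```

View pics/top0c.png

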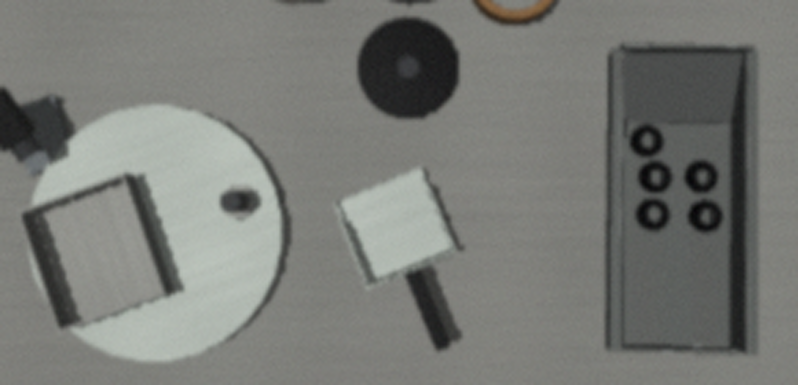

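View pics/side0c.png

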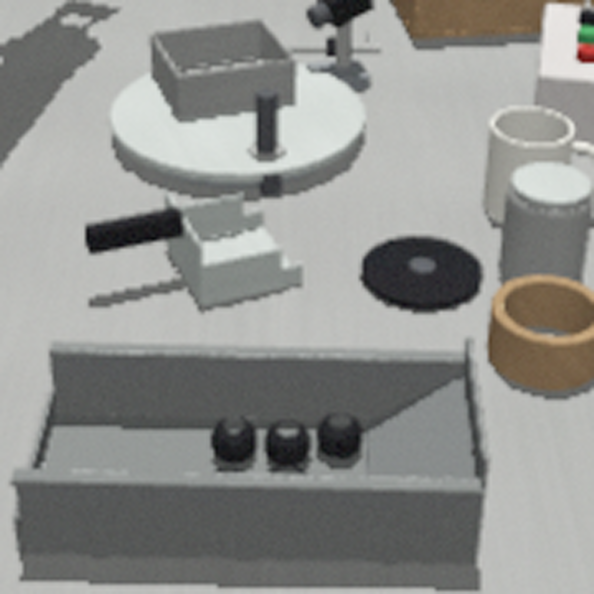

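The top crop shows the post at crop px (238,201), the handle from (413,268) to (447,342), and the bobbins at (645,139), (655,177), (701,177), (652,214) and (705,215). The side crop shows the post top at (266,97), the handle from (90,240) to (180,218), and three bobbins at (234–340,440). I'll triangulate these and fit the poses.

Run:
```python
from h import *
T=lambda a,b:(140+(a+.5)/2.75-.5,165+(b+.5)/2.75-.5)
S=lambda a,b:(180+(a+.5)/3.3-.5,150+(b+.5)/3.3-.5)
print('post tri',tri(T(236,202),S(266,97)))
print('handle end top tri',tri(T(444,340),S(88,228)))
for p in [(645,139),(655,177),(701,177),(652,214),(705,215)]: print('bob',atz('top',T(*p),.043).round(4))
for p in [(413,268),(434,268),(438,349),(460,339)]: print('handle',atz('top',T(*p),.07).round(4))
for p in [(340,205),(424,168),(462,248),(370,287)]: print('pan',atz('top',T(*p),.02).round(4))
for n,b in dict(top=(285,310,262,298),side=(200,240,205,235)).items():
    z=np.load(f'pics/{n}0.npz');X=cloud(n,z['d'])
    Y=X[b[2]:b[3],b[0]:b[1]].reshape(-1,3);Y=Y[(Y[:,2]>.064)&(Y[:,2]<.078)&(Y[:,0]<.455)]
    print(n,len(Y),Y.mean(0).round(4),np.median(Y[:,2]))
    vx,vy,x0,y0=cv2.fitLine((Y[:,:2]).astype(np.float32),cv2.DIST_HUBER,0,.001,.001).ravel();print('yaw',np.degrees(np.arctan2(vy,vx)),Y[:,0].min(),Y[:,0].max(),x0,y0)
    Y=X.reshape(-1,3);
    for s,lo,hi in(('L',-.24,-.2),('R',-.37,-.33)):
        W=Y[(Y[:,2]>.07)&(Y[:,2]<.08)&(Y[:,1]>lo)&(Y[:,1]<hi)&(Y[:,0]>.4)&(Y[:,0]<.66)]
        vx,vy,x0,y0=cv2.fitLine((W[:,:2]).astype(np.float32),cv2.DIST_HUBER,0,.001,.001).ravel();print(n,s,len(W),vy/vx,'y at .53',y0+(.53-x0)*vy/vx)
    W=Y[(Y[:,2]>.028)&(Y[:,2]<.04)&(abs(Y[:,1]+.28)<.04)&(Y[:,0]<.42)&(Y[:,0]>.33)];print('near',W[:,0].mean() if len(W) else 0)
    W=Y[(Y[:,2]>.085)&(Y[:,2]<.1)&(abs(Y[:,1]+.28)<.04)&(Y[:,0]<.72)&(Y[:,0]>.65)];print('far',W[:,0].mean(),W[:,1].mean())
```

```text
post tri [0.53082044 0.1675633  0.09048663]
handle end top tri [ 0.38786578 -0.04053592  0.06859156]
bob [ 0.5951 -0.2507  0.043 ]
bob [ 0.5557 -0.2603  0.043 ]
bob [ 0.5555 -0.3078  0.043 ]
bob [ 0.5175 -0.2566  0.043 ]
bob [ 0.5163 -0.3111  0.043 ]
handle [ 0.4641 -0.0092  0.07  ]
handle [ 0.4641 -0.0305  0.07  ]
handle [ 0.383 -0.034  0.07 ]
handle [ 0.3929 -0.0562  0.07  ]
pan [0.5278 0.0673 0.02  ]
pan [ 0.5666 -0.0216  0.02  ]
pan [ 0.4822 -0.0612  0.02  ]
pan [0.4416 0.0358 0.02  ]
top 150 [ 0.4189 -0.0251  0.0685] 0.06842329480469025
yaw 22.735733 0.3842735415822582 0.45350780056202794 0.41892424 -0.025128776
top L 391 -0.021973077 y at .53 -0.21470432
top R 441 -0.021990629 y at .53 -0.3504171
near 0.37820397732892397
far 0.6856028593583343 -0.283244563652672
side 122 [ 0.4185 -0.0292  0.0683] 0.0686965472619148
yaw 22.634886 0.3819531761995974 0.4549754786312024 0.40726867 -0.035488572
side L 487 -0.021348745 y at .53 -0.2181893
side R 661 -0.024576453 y at .53 -0.3543412
near 0.3765562005634035
far 0.6837957493357887 -0.2818536170632414
```

```bash
cat >> h.py <<'E'
def down(yaw,pitch=0):
    "tool x=-scoop x, y=scoop y at heading yaw; pitch>0 nose down (deg)"
    return R.from_euler('z',yaw,degrees=True)*R.from_euler('y',pitch+180,degrees=True)
def cur():
    s=manip.state();q=s['eef_rot'];return np.array(s['position']),R.from_quat([q[1],q[2],q[3],q[0]])
def rows(p,Rt,start=None,n=None,v=.04,w=6.8):
    p0,R0=start or cur();rv=(R0.inv()*Rt).as_rotvec();a=np.degrees(np.linalg.norm(rv))
    d=R0.inv().apply(np.array(p)-p0)
    n=n or int(np.ceil(max(np.linalg.norm(d)/v,a/w)));st=R.from_rotvec(rv/n)
    print('n',n,'d_tool',d.round(4),'rv',rv.round(3));
    L=[]
    for i in range(n):
        t=(st**i).inv().apply(d/n)/.1;L.append([round(float(x),3)+0. for x in t]+[round(float(x),3)+0. for x in rv/n/1.5])
    for i in range(0,n,5):print(L[i:i+5])
    return np.array(p),Rt
E
python3 - <<'E'
from h import *
a=rows([.532,.171,.14],down(17.5-90))
rows([.532,.171,.075],down(-72.5),start=a)
E
```

```text
n 13 d_tool [-0.4171 -0.2775  0.0862] rv [-0.002  0.001  0.849]
[[-0.321, -0.213, 0.066, 0.0, 0.0, 0.044], [-0.334, -0.192, 0.066, 0.0, 0.0, 0.044], [-0.346, -0.17, 0.066, 0.0, 0.0, 0.044], [-0.356, -0.147, 0.066, 0.0, 0.0, 0.044], [-0.365, -0.123, 0.066, 0.0, 0.0, 0.044]]
[[-0.372, -0.099, 0.066, 0.0, 0.0, 0.044], [-0.378, -0.075, 0.066, 0.0, 0.0, 0.044], [-0.382, -0.05, 0.066, 0.0, 0.0, 0.044], [-0.385, -0.025, 0.066, 0.0, 0.0, 0.044], [-0.385, 0.0, 0.066, 0.0, 0.0, 0.044]]
[[-0.385, 0.025, 0.066, 0.0, 0.0, 0.044], [-0.382, 0.05, 0.066, 0.0, 0.0, 0.044], [-0.378, 0.075, 0.066, 0.0, 0.0, 0.044]]
n 2 d_tool [0.    0.    0.065] rv [0. 0. 0.]
[[0.0, 0.0, 0.325, 0.0, 0.0, 0.0], [0.0, 0.0, 0.325, 0.0, 0.0, 0.0]]
```

Emit:
servo_tool --pt "-0.32 -0.21 0.06 0 0 0.044" --pt "-0.33 -0.19 0.06 0 0 0.044" --pt "-0.35 -0.17 0.06 0 0 0.044" --pt "-0.36 -0.15 0.06 0 0 0.044" --pt "-0.36 -0.12 0.06 0 0 0.044" --hand 0.38

```text
time_s: 0.52
position: [0.367, 0.4302, 0.1961]
eef_rot: [-0.0, 0.366, 0.93, -0.0]
wrist_force: [0.6, 0.5, 0.0]
gripper_width: 0.063
grasp_force: 0.0
```

Emit:
servo_tool --pt "-0.37 -0.1 0.06 0 0 0.044" --pt "-0.38 -0.075 0.06 0 0 0.044" --pt "-0.38 -0.05 0.06 0 0 0.044" --pt "-0.38 -0.025 0.06 0 0 0.044" --pt "-0.38 0 0.06 0 0 0.044"

```text
time_s: 0.93
position: [0.4688, 0.2683, 0.1663]
eef_rot: [-0.0, 0.514, 0.858, -0.0]
wrist_force: [0.9, 0.5, -0.1]
gripper_width: 0.0358
grasp_force: 0.0
```

Emit:
servo_tool --pt "-0.385 0.025 0.06 0 0 0.044" --pt "-0.38 0.05 0.06 0 0 0.044" --pt "-0.38 0.075 0.06 0 0 0.044" --pt "0 0 0 0 0 0" --pt "0 0 0 0 0 0"

```text
time_s: 1.35
position: [0.5303, 0.1686, 0.1478]
eef_rot: [0.0, 0.597, 0.802, -0.001]
wrist_force: [-0.3, 1.2, -0.3]
gripper_width: 0.0349
grasp_force: 0.0
```

Run:
```python
from h import *
print(manip.state()['joint_positions'].round(2))
a=rows([.532,.171,.075],down(-72.5))
p,d=manip.grab_frame('side');cv2.imwrite('pics/s1.png',cv2.resize(p[120:230,190:330,::-1],None,fx=4,fy=4))
```

```text
[-0.27  0.4  -0.1   1.87  0.05  0.88 -0.11]
n 2 d_tool [0.0019 0.0024 0.0728] rv [-0.002  0.001 -0.015]
[[0.01, 0.012, 0.364, -0.001, 0.0, -0.005], [0.009, 0.012, 0.364, -0.001, 0.0, -0.005]]
```

View pics/s1.png

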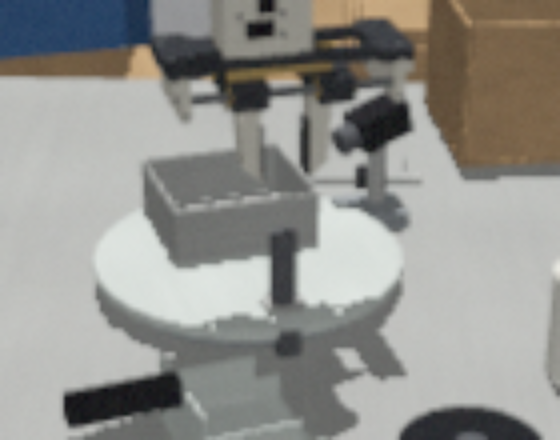

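The side crop shows the fingers at (250,170) and (315,165) straddling the post top at (284,235). Next I'll descend and push along the arc.

Emit:
servo_tool --pt "0.01 0.01 0.36 0 0 -0.005" --pt "0.01 0.01 0.36 0 0 -0.005" --pt "0 0 0 0 0 0" --pt "0.005 0.1 0 0 0 -0.07" --pt "0.005 0.1 0 0 0 -0.07"

```text
time_s: 1.82
position: [0.5463, 0.1837, 0.0764]
eef_rot: [-0.002, 0.498, 0.867, -0.002]
wrist_force: [-2.4, -0.1, -1.1]
gripper_width: 0.0354
grasp_force: 0.9
```

Emit:
servo_tool --pt "0.005 0.1 0 0 0 -0.07" --pt "0.005 0.1 0 0 0 -0.07" --pt "0.005 0.1 0 0 0 -0.07" --pt "0.005 0.1 0 0 0 -0.07" --pt "0.005 0.1 0 0 0 -0.07"

```text
time_s: 2.23
position: [0.5833, 0.2189, 0.0781]
eef_rot: [-0.001, 0.256, 0.967, -0.0]
wrist_force: [-1.2, -0.5, 0.4]
gripper_width: 0.0346
grasp_force: 0.9
```

Emit:
servo_tool --pt "0.005 0.1 0 0 0 -0.07" --pt "0.005 0.1 0 0 0 -0.07" --pt "0.005 0.1 0 0 0 -0.07" --pt "0.005 0.1 0 0 0 -0.07" --pt "0.005 0.1 0 0 0 -0.07"

```text
time_s: 2.65
position: [0.5964, 0.2663, 0.0783]
eef_rot: [-0.0, -0.003, 1.0, -0.001]
wrist_force: [-0.6, -2.8, -0.5]
gripper_width: 0.0349
grasp_force: 0.8
```

Emit:
servo_tool --pt "0.005 0.1 0 0 0 -0.07" --pt "0.005 0.1 0 0 0 -0.07" --pt "0.005 0.05 0 0 0 -0.035" --pt "0 0 0 0 0 0" --pt "0 0 0 0 0 0"

```text
time_s: 3.07
position: [0.5934, 0.2915, 0.0782]
eef_rot: [0.0, -0.131, 0.991, 0.0]
wrist_force: [0.4, -0.1, 0.3]
gripper_width: 0.035
grasp_force: 0.0
```

Run:
```python
from h import *
print(manip.state()['joint_positions'].round(2));p,r=cur();print(p,np.degrees(np.arctan2(*(r.as_matrix()[[1,0],1]))),(np.hypot(*(p[:2]-[.5035,.261]))),np.degrees(np.arctan2(*(p[:2]-[.5035,.261])[::-1])))
```

```text
[-0.18  0.69 -0.46  1.63  0.37  0.91  1.06]
[0.5933723  0.291509   0.07821666] 105.07772877214288 0.09490958138342359 18.750835376727068
```

Emit:
servo_tool --pt "0 0.04 0 0 0 -0.02" --pt "0 0.03 0 0 0 -0.02" --pt "0 0.03 0 0 0 0" --pt "0 0.02 0 0 0 0" --pt "0 0 0 0 0 0"

```text
time_s: 3.48
position: [0.5922, 0.2969, 0.0772]
eef_rot: [0.0, -0.159, 0.987, -0.003]
wrist_force: [1.8, -9.2, 5.3]
gripper_width: 0.0351
grasp_force: 4.1
```

Emit:
servo_tool --pt "0 -0.1 0 0 0 0" --pt "0 0 -0.4 0 0 0" --pt "0 0 -0.4 0 0 0" --pt "0 0 0 0 0 0" --pt "0 0 0 0 0 0" --hand 0.6

```text
time_s: 3.9
position: [0.5954, 0.2935, 0.1603]
eef_rot: [0.003, -0.161, 0.987, 0.001]
wrist_force: [0.2, -0.1, -0.4]
gripper_width: 0.0548
grasp_force: 0.0
```

Run:
```python
from h import *
p,d=manip.grab_frame('top')
X=cloud('top',d);c=np.array([.5035,.2615])
Y=X[150:320,120:270].reshape(-1,3)
r=np.hypot(*(Y[:,:2]-c).T)
W=Y[(Y[:,2]>.07)&(Y[:,2]<.085)&(r<.135)]
print(cv2.minAreaRect((W[:,:2]*1000).astype(np.float32)),W.mean(0))
cv2.imwrite('pics/t2.png',cv2.resize(p[165:305,140:430,::-1],None,fx=2.75,fy=2.75,interpolation=cv2.INTER_CUBIC))
a=rows([.443,-.017,.13],down(22.7))
rows([.443,-.017,.039],down(22.7),start=a)
```

```text
((453.63958740234375, 220.56784057617188), (115.59770965576172, 78.81324768066406), 18.168928146362305) [0.46737181 0.20252854 0.07599792]
n 9 d_tool [ 0.2414 -0.2455  0.0273] rv [ 0.001  0.002 -0.073]
[[0.268, -0.273, 0.03, 0.0, 0.0, -0.005], [0.27, -0.271, 0.03, 0.0, 0.0, -0.005], [0.273, -0.268, 0.03, 0.0, 0.0, -0.005], [0.275, -0.266, 0.031, 0.0, 0.0, -0.005], [0.277, -0.264, 0.031, 0.0, 0.0, -0.005]]
[[0.279, -0.262, 0.031, 0.0, 0.0, -0.005], [0.281, -0.259, 0.031, 0.0, 0.0, -0.005], [0.283, -0.257, 0.031, 0.0, 0.0, -0.005], [0.285, -0.255, 0.031, 0.0, 0.0, -0.005]]
n 3 d_tool [0.    0.    0.091] rv [0. 0. 0.]
[[0.0, 0.0, 0.303, 0.0, 0.0, 0.0], [0.0, 0.0, 0.303, 0.0, 0.0, 0.0], [0.0, 0.0, 0.303, 0.0, 0.0, 0.0]]
```

View pics/t2.png

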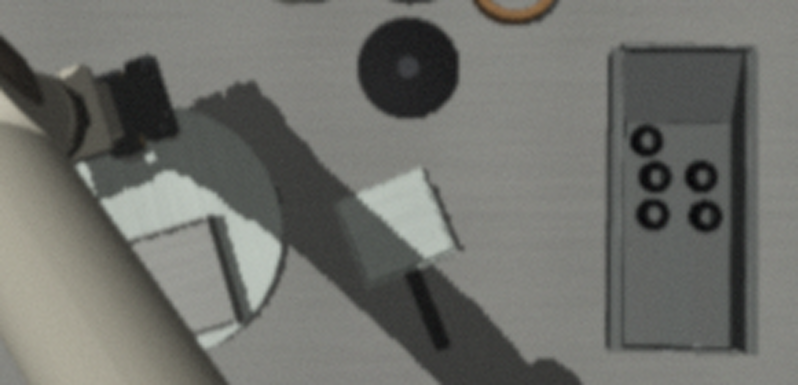

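The tray now faces the robot, with its right wall at crop px (228,270) and its rim turned 18°, so the turntable is at the stop. I'll grasp the scoop next.

Emit:
servo_tool --pt "0.27 -0.27 0.03 0 0 -0.005" --pt "0.27 -0.27 0.03 0 0 -0.005" --pt "0.27 -0.27 0.03 0 0 -0.005" --pt "0.275 -0.265 0.03 0 0 -0.005" --pt "0.28 -0.265 0.03 0 0 -0.005"

```text
time_s: 4.37
position: [0.5067, 0.1186, 0.14]
eef_rot: [-0.001, -0.18, 0.984, 0.0]
wrist_force: [1.5, -0.3, 1.0]
gripper_width: 0.0552
grasp_force: 0.0
```

Emit:
servo_tool --pt "0.28 -0.26 0.03 0 0 -0.005" --pt "0.28 -0.26 0.03 0 0 -0.005" --pt "0.28 -0.26 0.03 0 0 -0.005" --pt "0.285 -0.255 0.03 0 0 -0.005" --pt "0 0 0 0 0 0"

```text
time_s: 4.78
position: [0.4356, -0.0245, 0.1272]
eef_rot: [-0.004, -0.19, 0.982, -0.001]
wrist_force: [-0.6, 0.2, -0.4]
gripper_width: 0.0552
grasp_force: 0.0
```

Run:
```python
from h import *
print(manip.state()['joint_positions'].round(2))
a=rows([.443,-.017,.039],down(22.7),n=3)
p,d=manip.grab_frame('side');cv2.imwrite('pics/s3.png',cv2.resize(p[150:260,190:330,::-1],None,fx=4,fy=4))
```

```text
[ 0.45  0.28 -0.52  2.14  0.2   0.77  1.76]
n 3 d_tool [-0.0104  0.0042  0.0881] rv [ 0.    -0.009 -0.015]
[[-0.035, 0.014, 0.294, 0.0, -0.002, -0.003], [-0.034, 0.014, 0.294, 0.0, -0.002, -0.003], [-0.033, 0.014, 0.294, 0.0, -0.002, -0.003]]
```

View pics/s3.png

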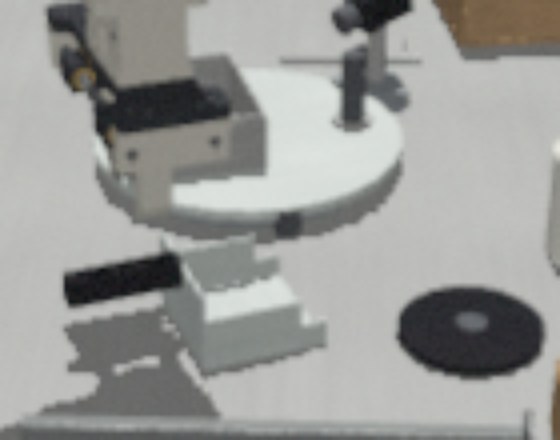

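The side crop shows the post at (352,90) on the far +x side, and the finger tip (155,215) above and behind the handle (65–180, 275). Now I'll descend and close.

Emit:
servo_tool --pt "-0.035 0.015 0.29 0 -0.002 -0.003" --pt "-0.035 0.015 0.29 0 -0.002 -0.003" --pt "-0.035 0.015 0.29 0 -0.002 -0.003" --pt "0 0 0 0 0 0" --pt "0 0 0 0 0 0"

```text
time_s: 5.25
position: [0.4481, -0.0073, 0.0413]
eef_rot: [0.002, -0.201, 0.979, 0.002]
wrist_force: [0.6, 0.7, 0.3]
gripper_width: 0.055
grasp_force: 0.0
```

Emit:
servo_tool --pt "0 0 0 0 0 0" --pt "0 0 0 0 0 0" --pt "0 0 0 0 0 0" --pt "0 0 0 0 0 0" --pt "0 0 0 0 0 0" --hand 0 --force 60

```text
time_s: 5.67
position: [0.4508, -0.0089, 0.0437]
eef_rot: [0.005, -0.2, 0.98, 0.0]
wrist_force: [-0.1, 0.1, 0.6]
gripper_width: 0.0262
grasp_force: 0.1
```

Run:
```python
from h import *
p,r=cur();print(p,r.as_matrix().round(4),manip.state()['joint_positions'].round(2))
for n,b in dict(top=(285,310,262,298),side=(200,240,205,235)).items():
    q,d=manip.grab_frame(n);X=cloud(n,d)
    Y=X[b[2]:b[3],b[0]:b[1]].reshape(-1,3);Y=Y[(Y[:,2]>.064)&(Y[:,2]<.078)&(Y[:,0]<.42)]
    print(n,len(Y),Y.mean(0).round(4))
```

```text
[ 0.45080325 -0.00890461  0.04373085] [[-0.9196 -0.3926  0.0104]
 [-0.3926  0.9197  0.0031]
 [-0.0108 -0.0012 -0.9999]] [ 0.35  0.45 -0.45  2.17  0.35  0.58  1.62]
top 0 [nan nan nan]
side 54 [ 0.4017 -0.0365  0.0686]<stdin>:6: RuntimeWarning: Mean of empty slice.
  ret = um.true_divide(
```

Emit:
servo_tool --pt "0 0 0 0 0 0" --pt "0 0 0 0 0 0" --pt "0 0 0 0 0 0" --pt "0 0 0 0 0 0" --pt "0 0 0 0 0 0" --hand 0.4

```text
time_s: 6.18
position: [0.4499, -0.0086, 0.0427]
eef_rot: [0.004, -0.201, 0.98, 0.001]
wrist_force: [-0.2, 0.3, 0.1]
gripper_width: 0.0367
grasp_force: 0.0
```

Run:
```python
from h import *
a=rows([.443,-.017,.039],down(22.7),n=2);p,r=cur();print(p, manip.state()['qvel'].round(3))
```

```text
n 2 d_tool [ 0.0097 -0.005   0.0036] rv [0.    0.009 0.008]
[[0.049, -0.025, 0.018, 0.0, 0.003, 0.003], [0.048, -0.025, 0.018, 0.0, 0.003, 0.003]]
[ 0.44992619 -0.00860192  0.04265876] [-0.     0.     0.001 -0.     0.001 -0.     0.   ]
```

Emit:
servo_tool --pt "0.05 -0.025 0.02 0 0.003 0.003" --pt "0.05 -0.025 0.02 0 0.003 0.003" --pt "0 0 0 0 0 0" --pt "0 0 0 0 0 0" --pt "0 0 0 0 0 0"

```text
time_s: 6.6
position: [0.4427, -0.0173, 0.0386]
eef_rot: [-0.0, -0.196, 0.981, 0.0]
wrist_force: [-0.2, 0.1, 0.2]
gripper_width: 0.0364
grasp_force: 0.0
```

Emit:
servo_tool --pt "0 0 0 0 0 0" --pt "0 0 0 0 0 0" --pt "0 0 0 0 0 0" --pt "0 0 0 0 0 0" --pt "0 0 0 0 0 0" --hand 0 --force 60

```text
time_s: 7.02
position: [0.4427, -0.0169, 0.0387]
eef_rot: [0.0, -0.196, 0.981, 0.0]
wrist_force: [-0.7, 1.5, 0.4]
gripper_width: 0.0156
grasp_force: 59.8
```

Emit:
servo_tool --pt "0 0 0 0 0 0" --pt "0 0 0 0 0 0" --pt "0 0 0 0 0 0" --pt "0 0 0 0 0 0" --pt "0 0 0 0 0 0"

```text
time_s: 7.43
position: [0.4427, -0.0169, 0.0387]
eef_rot: [0.0, -0.196, 0.981, 0.0]
wrist_force: [-1.2, 2.6, 2.3]
gripper_width: 0.0157
grasp_force: 59.8
```

Run:
```python
from h import *
p,r=cur();print(p,r.as_matrix().round(4),manip.state()['joint_positions'].round(2))
```

```text
[ 0.44272053 -0.01691995  0.03869394] [[-9.230e-01 -3.848e-01 -0.000e+00]
 [-3.848e-01  9.230e-01  3.000e-04]
 [-1.000e-04  3.000e-04 -1.000e+00]] [ 0.36  0.45 -0.44  2.18  0.35  0.57  1.62]
```

```bash
cat >> h.py <<'E'
BO=np.array([.5335,-.2845]);BY=-1.27
def S(lip,yaw,pitch):
    "lip world, pitch>0 nose down -> TCP pose"
    Rs=R.from_euler('z',yaw,degrees=True)*R.from_euler('y',pitch,degrees=True)
    return np.array(lip)+Rs.apply([-.120,0,.0387]),down(yaw,pitch)
def B(x,y,z,pitch):
    a=np.radians(BY);w=BO+np.array([[np.cos(a),-np.sin(a)],[np.sin(a),np.cos(a)]])@[x,y]
    return S([*w,z],BY,pitch)
E
python3 - <<'E'
from h import *
p,r=cur();a=rows(p+[0,0,.1],r)
a=rows(*B(-.048,0,.105,0),start=a)
a=rows(*B(-.048,0,.016,1.5),start=a)
E
```

```text
n 3 d_tool [-0.   0.  -0.1] rv [0. 0. 0.]
[[0.0, 0.0, -0.333, 0.0, 0.0, 0.0], [0.0, 0.0, -0.333, 0.0, 0.0, 0.0], [0.0, 0.0, -0.333, 0.0, 0.0, 0.0]]
n 7 d_tool [ 0.1728 -0.2138 -0.0051] rv [0.    0.    0.417]
[[0.247, -0.305, -0.007, 0.0, 0.0, 0.04], [0.228, -0.32, -0.007, 0.0, 0.0, 0.04], [0.209, -0.333, -0.007, 0.0, 0.0, 0.04], [0.189, -0.345, -0.007, 0.0, 0.0, 0.04], [0.168, -0.355, -0.007, 0.0, 0.0, 0.04]]
[[0.146, -0.364, -0.007, 0.0, 0.0, 0.04], [0.124, -0.373, -0.007, 0.0, 0.0, 0.04]]
n 3 d_tool [-0.0011 -0.      0.0859] rv [0.    0.026 0.   ]
[[-0.004, 0.0, 0.286, 0.0, 0.006, 0.0], [-0.006, 0.0, 0.286, 0.0, 0.006, 0.0], [-0.009, 0.0, 0.286, 0.0, 0.006, 0.0]]
```

Emit:
servo_tool --pt "0 0 -0.25 0 0 0" --pt "0 0 -0.25 0 0 0" --pt "0 0 -0.25 0 0 0" --pt "0 0 -0.25 0 0 0" --pt "0 0 0 0 0 0"

```text
time_s: 7.85
position: [0.4457, -0.0177, 0.1425]
eef_rot: [0.003, -0.196, 0.981, -0.001]
wrist_force: [0.8, -0.4, -2.1]
gripper_width: 0.0158
grasp_force: 59.8
```

Emit:
servo_tool --pt "0.25 -0.305 -0.007 0 0 0.04" --pt "0.23 -0.32 -0.007 0 0 0.04" --pt "0.21 -0.33 -0.007 0 0 0.04" --pt "0.19 -0.345 -0.007 0 0 0.04" --pt "0.17 -0.355 -0.007 0 0 0.04"

```text
time_s: 8.27
position: [0.3847, -0.2075, 0.1414]
eef_rot: [-0.001, -0.046, 0.999, -0.0]
wrist_force: [1.4, -0.5, -1.3]
gripper_width: 0.0158
grasp_force: 59.8
```

Emit:
servo_tool --pt "0.145 -0.365 -0.007 0 0 0.04" --pt "0.125 -0.37 -0.007 0 0 0.04" --pt "0 0 0 0 0 0" --pt "0 0 0 0 0 0" --pt "0 0 0 0 0 0"

```text
time_s: 8.68
position: [0.3635, -0.2803, 0.1426]
eef_rot: [-0.001, 0.013, 1.0, 0.001]
wrist_force: [0.7, 0.6, -1.7]
gripper_width: 0.0159
grasp_force: 59.8
```

Emit:
servo_tool --pt "0 0 0 0 0 0" --pt "0 0 0 0 0 0" --pt "0 0 0 0 0 0" --pt "0 0 0 0 0 0" --pt "0 0 0 0 0 0"

```text
time_s: 9.1
position: [0.3645, -0.2803, 0.1436]
eef_rot: [0.0, 0.012, 1.0, -0.0]
wrist_force: [-0.3, 0.3, -0.9]
gripper_width: 0.0158
grasp_force: 59.8
```

Run:
```python
from h import *
s=manip.state();print(s['joint_positions'].round(2),s['gripper_width'])
rows(*B(-.048,0,.105,0));a=rows(*B(-.048,0,.016,1.5))
for n in('side','top'):
    p,d=manip.grab_frame(n)
    cv2.imwrite(f'pics/{n}4.png',cv2.resize(p[200:340,160:360,::-1] if n=='side' else p[165:305,330:430,::-1],None,fx=3.5,fy=3.5))
i=[cv2.imread(f'pics/{n}4.png') for n in('side','top')];m=min(x.shape[0] for x in i)
o=np.hstack([x[:m] for x in i]);o=cv2.resize(o,None,fx=.76,fy=.76);print(o.shape);cv2.imwrite('pics/c4.png',o)
```

```text
[ 0.87  0.26 -0.31  2.09  0.11  0.8   2.04] 0.015776511427203294
n 1 d_tool [-0.0011 -0.0005 -0.0001] rv [-0.     0.    -0.002]
[[-0.011, -0.005, -0.001, 0.0, 0.0, -0.001]]
n 3 d_tool [-0.0021 -0.0005  0.0858] rv [-0.     0.026 -0.002]
[[-0.007, -0.002, 0.286, 0.0, 0.006, 0.0], [-0.01, -0.002, 0.286, 0.0, 0.006, 0.0], [-0.012, -0.002, 0.286, 0.0, 0.006, 0.0]]
(372, 798, 3)
```

View pics/c4.png

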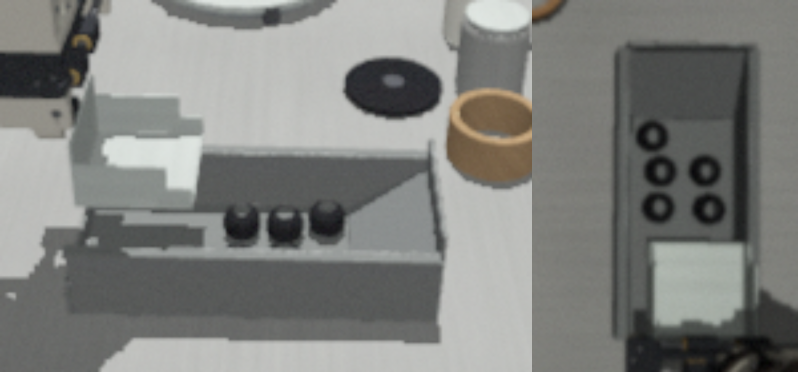

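The composite shows the side view on the left, with the scoop over the near half and three bobbins at (240–325,220), and the top view on the right, with the scoop lip edge at (652–745,240). I'll check the lip centring numerically.

Run:
```python
from h import *
f=lambda a,b:(330+(a-532)/2.66,165+b/2.66)
for q in((652,240),(745,240),(698,240)):
    for z in(.107,.126): print(q,z,atz('top',f(*q),z).round(4))
print('expected lip',B(-.048,0,.105,0)[0]+[.12,-.0027,-.0387])
p,d=manip.grab_frame('top');X=cloud('top',d)[230:300,360:425].reshape(-1,3)
Y=X[(X[:,2]>.098)&(X[:,2]<.114)];print('floor pts',len(Y),np.percentile(Y,[2,50,98],axis=0).round(4))
```

```text
(652, 240) 0.107 [ 0.484  -0.2385  0.107 ]
(652, 240) 0.126 [ 0.4848 -0.2348  0.126 ]
(745, 240) 0.107 [ 0.4838 -0.3322  0.107 ]
(745, 240) 0.126 [ 0.4845 -0.327   0.126 ]
(698, 240) 0.107 [ 0.4839 -0.2849  0.107 ]
(698, 240) 0.126 [ 0.4846 -0.2804  0.126 ]
expected lip [ 0.48554127 -0.28347647  0.105     ]
floor pts 1204 [[ 0.3913 -0.3286  0.1018]
 [ 0.4364 -0.2841  0.1063]
 [ 0.4818 -0.2319  0.1115]]
```

Emit:
servo_tool --pt "-0.007 -0.002 0.286 0 0.006 0" --pt "-0.01 -0.002 0.286 0 0.006 0" --pt "-0.01 -0.002 0.286 0 0.006 0" --pt "0 0 0 0 0 0" --pt "0 0 0 0 0 0"

```text
time_s: 9.67
position: [0.3654, -0.2807, 0.057]
eef_rot: [-0.015, 0.013, 1.0, 0.001]
wrist_force: [0.4, 1.4, -2.0]
gripper_width: 0.0159
grasp_force: 60.0
```

Emit:
servo_tool --pt "0 0 0 0 0 0" --pt "0 0 0 0 0 0" --pt "0 0 0 0 0 0" --pt "0 0 0 0 0 0" --pt "0 0 0 0 0 0"

```text
time_s: 10.08
position: [0.3665, -0.2818, 0.0586]
eef_rot: [-0.013, 0.013, 1.0, -0.0]
wrist_force: [0.1, -0.2, -2.0]
gripper_width: 0.0156
grasp_force: 60.0
```

Run:
```python
from h import *
print(manip.state()['wrist_force'],manip.state()['joint_positions'].round(2))
a=rows(*B(-.048,0,.016,1.5))
a=rows(*B(.072,0,.0165,1.5),start=cur(),n=8)
a=rows(*B(.100,0,.033,-8),start=a,n=4)
a=rows(*B(.125,0,.052,-19),start=a,n=4)
a=rows(*B(.118,0,.085,-30),start=a,n=4)
a=rows(*B(.05,0,.19,-30),start=a,n=4)
```

```text
[ 0.09969091 -0.2480741  -2.02276793] [ 0.81  0.43 -0.27  2.12  0.21  0.64  1.95]
n 1 d_tool [-0.0001  0.001   0.0008] rv [-0.001  0.    -0.003]
[[-0.001, 0.01, 0.008, -0.001, 0.0, -0.002]]
n 8 d_tool [-0.1201  0.0014 -0.0028] rv [-0.001  0.    -0.003]
[[-0.15, 0.002, -0.004, 0.0, 0.0, 0.0], [-0.15, 0.002, -0.004, 0.0, 0.0, 0.0], [-0.15, 0.002, -0.004, 0.0, 0.0, 0.0], [-0.15, 0.002, -0.004, 0.0, 0.0, 0.0], [-0.15, 0.001, -0.004, 0.0, 0.0, 0.0]]
[[-0.15, 0.001, -0.004, 0.0, 0.0, 0.0], [-0.15, 0.001, -0.004, 0.0, 0.0, 0.0], [-0.15, 0.001, -0.004, 0.0, 0.0, 0.0]]
n 4 d_tool [-0.0228 -0.      0.0031] rv [-0.    -0.166 -0.   ]
[[-0.057, 0.0, 0.008, 0.0, -0.028, 0.0], [-0.057, 0.0, 0.01, 0.0, -0.028, 0.0], [-0.056, 0.0, 0.012, 0.0, -0.028, 0.0], [-0.056, 0.0, 0.015, 0.0, -0.028, 0.0]]
n 4 d_tool [-0.0222  0.      0.0083] rv [-0.    -0.192  0.   ]
[[-0.056, 0.0, 0.021, 0.0, -0.032, 0.0], [-0.054, 0.0, 0.023, 0.0, -0.032, 0.0], [-0.053, 0.0, 0.026, 0.0, -0.032, 0.0], [-0.052, 0.0, 0.028, 0.0, -0.032, 0.0]]
n 4 d_tool [ 0.0011 -0.     -0.0099] rv [ 0.    -0.192  0.   ]
[[0.003, 0.0, -0.025, 0.0, -0.032, 0.0], [0.001, 0.0, -0.025, 0.0, -0.032, 0.0], [0.0, 0.0, -0.025, 0.0, -0.032, 0.0], [-0.001, 0.0, -0.025, 0.0, -0.032, 0.0]]
n 4 d_tool [ 0.0064 -0.     -0.1249] rv [0. 0. 0.]
[[0.016, 0.0, -0.312, 0.0, 0.0, 0.0], [0.016, 0.0, -0.312, 0.0, 0.0, 0.0], [0.016, 0.0, -0.312, 0.0, 0.0, 0.0], [0.016, 0.0, -0.312, 0.0, 0.0, 0.0]]
```

Emit:
servo_tool --pt "-0.15 0.01 0.003 0 0 0" --pt "-0.15 0 -0.003 0 0 0" --pt "-0.15 0 -0.003 0 0 0" --pt "-0.15 0 -0.004 0 0 0" --pt "-0.15 0 -0.004 0 0 0"

```text
time_s: 10.5
position: [0.4415, -0.2824, 0.0571]
eef_rot: [-0.014, 0.013, 1.0, 0.0]
wrist_force: [-0.4, 0.9, -1.9]
gripper_width: 0.0155
grasp_force: 60.0
```

Emit:
servo_tool --pt "-0.15 0 -0.004 0 0 0" --pt "-0.15 0 -0.004 0 0 0" --pt "-0.15 0 -0.004 0 0 0" --pt "0 0 0 0 0 0" --pt "0 0 0 0 0 0"

```text
time_s: 10.92
position: [0.4862, -0.2831, 0.0568]
eef_rot: [-0.014, 0.012, 1.0, 0.0]
wrist_force: [-0.5, 0.4, -3.0]
gripper_width: 0.0154
grasp_force: 60.0
```

```bash
cat >> h.py <<'E'
def dark(n,p,d,zmax=.3,lo=35):
    "black blobs near the bin, with world points"
    X=cloud(n,d);m=((p.max(2)<lo)).astype(np.uint8);k,l,s,c=cv2.connectedComponentsWithStats(m)
    for i in range(1,k):
        Y=X[l==i];Y=Y[~np.isnan(Y[:,0])]
        if s[i,4]>=12 and len(Y): print(n,c[i].round(0),s[i,2:5],np.median(Y,0).round(3))
E
python3 - <<'E'
from h import *
print(manip.state()['wrist_force'],manip.state()['joint_positions'].round(2))
p,d=manip.grab_frame('top');q,e=manip.grab_frame('side')
np.savez('pics/d5.npz',p=p,d=d,q=q,e=e)
a=rows(*B(.072,0,.016,1.5))
a=rows(*B(.100,0,.033,-8),n=4)
m=np.zeros_like(p)+255;m[180:300,360:420]=p[180:300,360:420];dark('top',m,d)
m=np.zeros_like(q)+255;m[250:330,180:340]=q[250:330,180:340];dark('side',m,e)
E
```

```text
[-0.51278651  0.4495475  -3.04892375] [ 0.68  0.57 -0.26  1.88  0.22  0.75  1.83]
n 1 d_tool [-0.002   0.     -0.0014] rv [ 0.    -0.003 -0.004]
[[-0.02, 0.0, -0.014, 0.0, -0.002, -0.002]]
n 4 d_tool [-0.0248  0.0001  0.0012] rv [ 0.    -0.168 -0.004]
[[-0.062, 0.0, 0.003, 0.0, -0.028, -0.001], [-0.062, 0.0, 0.006, 0.0, -0.028, -0.001], [-0.062, 0.0, 0.008, 0.0, -0.028, -0.001], [-0.061, 0.0, 0.011, 0.0, -0.028, -0.001]]
top [385. 207.] [ 34  20 334] [ 0.618 -0.281  0.052]
top [408. 214.] [ 3 21 38] [ 0.6   -0.346  0.044]
top [380. 224.] [10  9 43] [ 0.57  -0.265  0.049]
top [404. 245.] [ 15  41 232] [ 0.52  -0.233  0.424]
top [367. 252.] [ 12  21 100] [ 0.495 -0.206  0.164]
top [386. 257.] [ 19  35 265] [ 0.481 -0.258  0.146]
top [405. 290.] [ 4  6 13] [ 0.38  -0.341  0.023]
side [211. 275.] [ 5  7 24] [ 0.427 -0.291  0.076]
side [297. 276.] [ 7  4 14] [ 0.627 -0.255  0.046]
side [268. 288.] [12  5 35] [ 0.56  -0.29   0.038]
side [299. 290.] [14  8 55] [ 0.627 -0.312  0.05 ]
```

Emit:
servo_tool --pt "-0.062 0 0.004 0 -0.028 -0.001" --pt "-0.062 0 0.006 0 -0.028 0" --pt "-0.062 0 0.008 0 -0.028 0" --pt "-0.062 0 0.01 0 -0.028 0" --pt "-0.056 0 0.021 0 -0.032 0"

```text
time_s: 11.43
position: [0.5156, -0.2846, 0.0537]
eef_rot: [0.095, 0.012, 0.995, -0.001]
wrist_force: [-0.9, 0.5, -2.7]
gripper_width: 0.0154
grasp_force: 60.0
```

Emit:
servo_tool --pt "-0.054 0 0.023 0 -0.032 0" --pt "-0.053 0 0.025 0 -0.032 0" --pt "-0.052 0 0.027 0 -0.032 0" --pt "0 0 0 0 0 0" --pt "0 0 0 0 0 0"

```text
time_s: 11.85
position: [0.5312, -0.2849, 0.0492]
eef_rot: [0.164, 0.013, 0.986, -0.002]
wrist_force: [-5.8, -0.7, -4.3]
gripper_width: 0.0157
grasp_force: 60.0
```

Run:
```python
from h import *
print(manip.state()['wrist_force'],manip.state()['joint_positions'].round(2))
p,d=manip.grab_frame('top');q,e=manip.grab_frame('side')
np.savez('pics/d6.npz',p=p,d=d,q=q,e=e)
a=rows(*B(.125,0,.052,-19))
a=rows(*B(.118,0,.088,-30),n=4)
m=np.zeros_like(p)+255;m[180:300,360:420]=p[180:300,360:420];dark('top',m,d)
m=np.zeros_like(q)+255;m[250:330,180:340]=q[250:330,180:340];dark('side',m,e)
o=np.hstack([cv2.resize(p[175:305,345:435,::-1],None,fx=3.4,fy=3.4,interpolation=2),cv2.resize(q[230:330,210:345,::-1],None,fx=3.6,fy=4.42,interpolation=2)]);print(o.shape);cv2.imwrite('pics/c6.png',o)
```

```text
[-5.79365806 -0.68981314 -4.26967754] [ 0.88  0.54 -0.4   2.05  0.13  0.3   1.99]
n 1 d_tool [-0.0012  0.0004 -0.    ] rv [ 0.    -0.004 -0.002]
[[-0.012, 0.004, 0.0, 0.0, -0.003, -0.002]]
n 4 d_tool [-0.0011  0.0004 -0.0127] rv [-0.    -0.196 -0.002]
[[-0.003, 0.001, -0.032, 0.0, -0.033, 0.0], [-0.004, 0.001, -0.032, 0.0, -0.033, 0.0], [-0.006, 0.001, -0.031, 0.0, -0.033, 0.0], [-0.007, 0.001, -0.031, 0.0, -0.033, 0.0]]
top [382. 189.] [ 32  13 282] [ 0.665 -0.266  0.082]
top [382. 223.] [11 10 44] [ 0.572 -0.268  0.055]
top [397. 222.] [ 9 10 68] [ 0.575 -0.311  0.06 ]
top [405. 237.] [12 14 79] [ 0.533 -0.31   0.142]
top [378. 248.] [ 51  29 639] [ 0.505 -0.245  0.151]
top [403. 259.] [ 6  7 28] [ 0.483 -0.259  0.313]
top [403. 283.] [ 20  30 210] [ 0.441 -0.235  0.402]
side [275. 284.] [13  6 34] [ 0.572 -0.288  0.05 ]
side [313. 286.] [12  7 43] [ 0.656 -0.317  0.071]
(442, 792, 3)
```

View pics/c6.png

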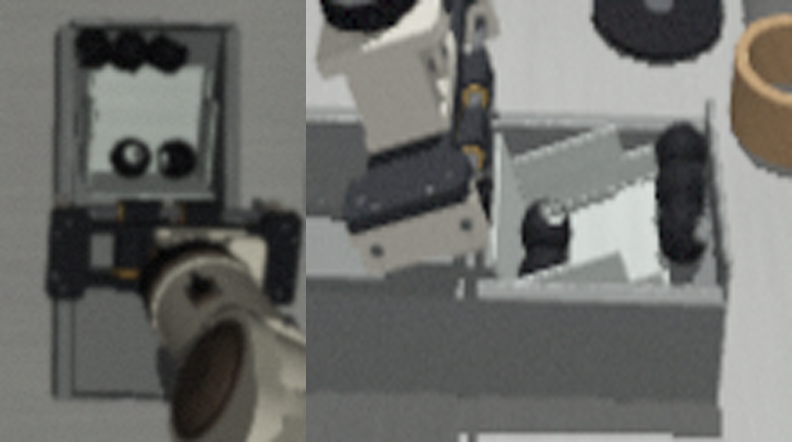

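The composite shows two bobbins at the back of the pan, at (130,157) and (177,158) in the top panel. The other three lie in a row on the upper slope against the far wall, at (95–165,50). I'll slide the lip lower along the slope under them, then raise it along the wall.

Run:
```python
from h import *
a=rows(*B(.134,0,.052,-19.5),n=2)
a=rows(*B(.148,0,.0615,-20.5),start=a,n=3)
a=rows(*B(.147,0,.085,-24),start=a,n=4)
a=rows(*B(.143,0,.115,-28),start=a,n=4)
```

```text
n 2 d_tool [-0.0094  0.0004  0.0039] rv [ 0.    -0.013 -0.002]
[[-0.047, 0.002, 0.02, 0.0, -0.004, -0.001], [-0.047, 0.002, 0.02, 0.0, -0.004, -0.001]]
n 3 d_tool [-0.0157  0.     -0.0022] rv [-0.    -0.017 -0.   ]
[[-0.052, 0.0, -0.007, 0.0, -0.004, 0.0], [-0.052, 0.0, -0.007, 0.0, -0.004, 0.0], [-0.052, 0.0, -0.007, 0.0, -0.004, 0.0]]
n 4 d_tool [-0.0052 -0.     -0.015 ] rv [ 0.    -0.061  0.   ]
[[-0.013, 0.0, -0.037, 0.0, -0.01, 0.0], [-0.013, 0.0, -0.037, 0.0, -0.01, 0.0], [-0.014, 0.0, -0.037, 0.0, -0.01, 0.0], [-0.015, 0.0, -0.037, 0.0, -0.01, 0.0]]
n 4 d_tool [-0.0061  0.     -0.0206] rv [-0.   -0.07  0.  ]
[[-0.015, 0.0, -0.051, 0.0, -0.012, 0.0], [-0.016, 0.0, -0.051, 0.0, -0.012, 0.0], [-0.017, 0.0, -0.051, 0.0, -0.012, 0.0], [-0.018, 0.0, -0.051, 0.0, -0.012, 0.0]]
```

Emit:
servo_tool --pt "-0.047 0.002 0.02 0 -0.004 -0.001" --pt "-0.047 0.002 0.02 0 -0.004 -0.001" --pt "-0.052 0 -0.007 0 -0.004 0" --pt "-0.052 0 -0.007 0 -0.004 0" --pt "-0.052 0 -0.007 0 -0.004 0"

```text
time_s: 12.37
position: [0.5577, -0.2843, 0.0563]
eef_rot: [0.18, 0.01, 0.984, -0.002]
wrist_force: [0.3, 0.0, -2.1]
gripper_width: 0.0158
grasp_force: 59.9
```

Run:
```python
from h import *
s=manip.state();print(s['wrist_force'].round(1),s['moment'].round(2),s['joint_positions'].round(2))
p,d=manip.grab_frame('top');q,e=manip.grab_frame('side')
np.savez('pics/d7.npz',p=p,d=d,q=q,e=e)
a=rows(*B(.148,0,.0615,-20.5))
m=np.zeros_like(p)+255;m[178:235,360:420]=p[178:235,360:420];dark('top',m,d)
m=np.zeros_like(q)+255;m[250:330,180:340]=q[250:330,180:340];dark('side',m,e)
```

```text
[ 0.3  0.  -2.1] [-0.05  0.82 -0.04] [ 0.86  0.55 -0.41  2.02  0.12  0.29  1.98]
n 1 d_tool [ 0.0046 -0.0005  0.0004] rv [-0.001  0.007  0.002]
[[0.046, -0.005, 0.004, -0.001, 0.004, 0.002]]
top [380. 190.] [10 13 81] [ 0.662 -0.258  0.09 ]
top [396. 204.] [ 22  25 238] [ 0.63  -0.308  0.078]
top [382. 213.] [10  9 41] [ 0.597 -0.266  0.062]
top [378. 230.] [ 34  10 191] [ 0.548 -0.248  0.163]
top [404. 228.] [14  9 79] [ 0.556 -0.308  0.15 ]
side [291. 280.] [19 10 61] [ 0.61  -0.29   0.062]
```

Emit:
servo_tool --pt "0.02 0 -0.037 0 -0.008 0" --pt "-0.005 0 -0.037 0 -0.008 0" --pt "-0.01 0 -0.037 0 -0.008 0" --pt "-0.015 0 -0.037 0 -0.008 0" --pt "0 0 0 0 0 0"

```text
time_s: 12.88
position: [0.5534, -0.2854, 0.0718]
eef_rot: [0.205, 0.011, 0.979, -0.003]
wrist_force: [0.7, -0.1, -2.1]
gripper_width: 0.0154
grasp_force: 59.8
```

Emit:
servo_tool --pt "-0.015 0 -0.051 0 -0.008 0" --pt "-0.015 0 -0.051 0 -0.008 0" --pt "-0.015 0 -0.051 0 -0.008 0" --pt "-0.015 0 -0.051 0 -0.008 0" --pt "0 0 0 0 0 0"

```text
time_s: 13.3
position: [0.5503, -0.2851, 0.0928]
eef_rot: [0.228, 0.01, 0.974, -0.003]
wrist_force: [-0.6, 0.6, -3.1]
gripper_width: 0.0154
grasp_force: 59.8
```

Run:
```python
from h import *
s=manip.state();print(s['wrist_force'].round(1),s['moment'].round(2),s['joint_positions'].round(2))
p,d=manip.grab_frame('top');q,e=manip.grab_frame('side')
np.savez('pics/d8.npz',p=p,d=d,q=q,e=e)
pp,r=cur();print('pitch',np.degrees(np.arcsin(r.as_matrix()[2,0])),'lip',pp-r.apply([.12,0,.0387]))
m=np.zeros_like(p)+255;m[178:245,360:420]=p[178:245,360:420];dark('top',m,d)
m=np.zeros_like(q)+255;m[230:330,180:340]=q[230:330,180:340];dark('side',m,e)
o=np.hstack([cv2.resize(p[165:265,345:435,::-1],None,fx=4.4,fy=4.4,interpolation=2),cv2.resize(q[220:320,225:325,::-1],None,fx=4,fy=4.4,interpolation=2)]);print(o.shape);cv2.imwrite('pics/c8.png',o)
```

```text
[-0.6  0.6 -3.1] [0.06 1.01 0.02] [ 1.04  0.49 -0.56  2.09  0.08  0.23  2.06]
pitch -26.31807016296651 lip [ 0.64071247 -0.2868538   0.18011857]
top [381. 199.] [10 11 74] [ 0.634 -0.253  0.129]
top [397. 208.] [ 28  22 313] [ 0.613 -0.305  0.116]
top [381. 238.] [ 37  17 326] [ 0.53  -0.248  0.194]
top [408. 234.] [13 11 97] [ 0.54  -0.307  0.185]
side [305. 255.] [ 5  6 18] [ 0.64 -0.27  0.12]
side [266. 261.] [ 4  8 16] [ 0.552 -0.292  0.12 ]
side [291. 266.] [10  9 34] [ 0.608 -0.29   0.103]
side [281. 267.] [ 5  5 18] [ 0.585 -0.287  0.099]
(440, 796, 3)
```

```bash
cat >> h.py <<'E'
TC=np.array([.4487,.2452]);TY=17.5
def T(u,z,pitch,yaw=TY):
    a=np.radians(yaw);return S([*(TC+u*np.array([np.cos(a),np.sin(a)])),z],yaw,pitch)
def lip():
    p,r=cur();return p+r.apply([-.12,0,.0387]),np.degrees(np.arcsin(r.as_matrix()[2,0]))
E
python3 - <<'E'
from h import *
print(lip())
p,r=cur()
a=rows(p+[-.055,0,.09],down(BY,-20),n=8)
print('stage2');a=rows(*T(.010,.16,-14),start=a,n=22)
E
```

```text
(array([ 0.67501817, -0.28768285,  0.1107414 ]), np.float64(-26.31807016296651))
n 8 d_tool [ 0.0094 -0.0013 -0.105 ] rv [-0.001  0.11   0.001]
[[0.012, -0.002, -0.131, 0.0, 0.009, 0.0], [0.014, -0.002, -0.131, 0.0, 0.009, 0.0], [0.015, -0.002, -0.131, 0.0, 0.009, 0.0], [0.017, -0.002, -0.131, 0.0, 0.009, 0.0], [0.019, -0.002, -0.13, 0.0, 0.009, 0.0]]
[[0.021, -0.002, -0.13, 0.0, 0.009, 0.0], [0.023, -0.002, -0.13, 0.0, 0.009, 0.0], [0.024, -0.002, -0.13, 0.0, 0.009, 0.0]]
stage2
n 22 d_tool [ 0.1626  0.4918 -0.0446] rv [-0.096  0.104 -0.313]
[[0.074, 0.224, -0.02, -0.003, 0.003, -0.009], [0.071, 0.225, -0.019, -0.003, 0.003, -0.009], [0.068, 0.226, -0.018, -0.003, 0.003, -0.009], [0.065, 0.227, -0.016, -0.003, 0.003, -0.009], [0.061, 0.228, -0.015, -0.003, 0.003, -0.009]]
[[0.058, 0.229, -0.014, -0.003, 0.003, -0.009], [0.055, 0.229, -0.013, -0.003, 0.003, -0.009], [0.052, 0.23, -0.011, -0.003, 0.003, -0.009], [0.049, 0.231, -0.01, -0.003, 0.003, -0.009], [0.045, 0.232, -0.009, -0.003, 0.003, -0.009]]
[[0.042, 0.232, -0.008, -0.003, 0.003, -0.009], [0.039, 0.233, -0.006, -0.003, 0.003, -0.009], [0.035, 0.234, -0.005, -0.003, 0.003, -0.009], [0.032, 0.234, -0.004, -0.003, 0.003, -0.009], [0.029, 0.235, -0.003, -0.003, 0.003, -0.009]]
[[0.025, 0.235, -0.002, -0.003, 0.003, -0.009], [0.022, 0.235, -0.001, -0.003, 0.003, -0.009], [0.019, 0.236, 0.001, -0.003, 0.003, -0.009], [0.015, 0.236, 0.002, -0.003, 0.003, -0.009], [0.012, 0.236, 0.003, -0.003, 0.003, -0.009]]
[[0.009, 0.236, 0.004, -0.003, 0.003, -0.009], [0.005, 0.236, 0.005, -0.003, 0.003, -0.009]]
```

Emit:
servo_tool --pt "0.006 0 -0.065 0 0.005 0" --pt "0.013 0 -0.13 0 0.009 0" --pt "0.015 0 -0.13 0 0.009 0" --pt "0.017 -0.002 -0.13 0 0.009 0" --pt "0.019 -0.002 -0.13 0 0.009 0"

```text
time_s: 13.82
position: [0.5193, -0.2838, 0.1427]
eef_rot: [0.197, 0.01, 0.98, -0.002]
wrist_force: [-0.9, 0.0, -2.1]
gripper_width: 0.0158
grasp_force: 59.8
```

Emit:
servo_tool --pt "0.02 -0.002 -0.13 0 0.009 0" --pt "0.022 -0.002 -0.13 0 0.009 0" --pt "0.024 -0.002 -0.13 0 0.009 0" --pt "0.01 0 -0.065 0 0.005 0" --pt "0 0 0 0 0 0"

```text
time_s: 14.23
position: [0.4963, -0.2849, 0.1832]
eef_rot: [0.175, 0.01, 0.985, -0.003]
wrist_force: [-0.2, -0.5, -2.8]
gripper_width: 0.0155
grasp_force: 59.8
```

Run:
```python
from h import *
s=manip.state();print(s['wrist_force'].round(1),s['joint_positions'].round(2));print(lip())
p,d=manip.grab_frame('top')
np.savez('pics/d9.npz',p=p,d=d)
m=np.zeros_like(p)+255;m[178:300,360:420]=p[178:300,360:420];dark('top',m,d)
a=rows(*T(.010,.16,-14),n=22)
```

```text
[-0.2 -0.5 -2.8] [ 1.16  0.29 -0.65  2.06 -0.    0.55  2.11]
(array([ 0.62227259, -0.28750884,  0.18817197]), np.float64(-20.1130981951484))
top [388. 217.] [11 11 89] [ 0.582 -0.252  0.21 ]
top [406. 227.] [ 31  25 362] [ 0.561 -0.304  0.198]
top [392. 265.] [ 52  40 952] [ 0.469 -0.247  0.282]
n 22 d_tool [ 0.1622  0.4916 -0.046 ] rv [-0.098  0.105 -0.311]
[[0.074, 0.223, -0.021, -0.003, 0.003, -0.009], [0.071, 0.225, -0.02, -0.003, 0.003, -0.009], [0.068, 0.226, -0.018, -0.003, 0.003, -0.009], [0.064, 0.227, -0.017, -0.003, 0.003, -0.009], [0.061, 0.228, -0.016, -0.003, 0.003, -0.009]]
[[0.058, 0.229, -0.014, -0.003, 0.003, -0.009], [0.055, 0.229, -0.013, -0.003, 0.003, -0.009], [0.052, 0.23, -0.012, -0.003, 0.003, -0.009], [0.049, 0.231, -0.01, -0.003, 0.003, -0.009], [0.045, 0.232, -0.009, -0.003, 0.003, -0.009]]
[[0.042, 0.232, -0.008, -0.003, 0.003, -0.009], [0.039, 0.233, -0.007, -0.003, 0.003, -0.009], [0.036, 0.233, -0.006, -0.003, 0.003, -0.009], [0.032, 0.234, -0.004, -0.003, 0.003, -0.009], [0.029, 0.234, -0.003, -0.003, 0.003, -0.009]]
[[0.026, 0.235, -0.002, -0.003, 0.003, -0.009], [0.022, 0.235, -0.001, -0.003, 0.003, -0.009], [0.019, 0.235, 0.0, -0.003, 0.003, -0.009], [0.016, 0.236, 0.002, -0.003, 0.003, -0.009], [0.012, 0.236, 0.003, -0.003, 0.003, -0.009]]
[[0.009, 0.236, 0.004, -0.003, 0.003, -0.009], [0.006, 0.236, 0.005, -0.003, 0.003, -0.009]]
```

Emit:
servo_tool --pt "0.037 0.11 -0.01 -0.002 0.002 -0.005" --pt "0.037 0.11 -0.01 -0.002 0.002 -0.005" --pt "0.07 0.225 -0.02 -0.003 0.003 -0.009" --pt "0.068 0.226 -0.018 -0.003 0.003 -0.009" --pt "0.064 0.227 -0.017 -0.003 0.003 -0.009"

```text
time_s: 14.7
position: [0.4655, -0.1918, 0.178]
eef_rot: [0.163, -0.02, 0.986, 0.004]
wrist_force: [0.6, -0.1, -3.1]
gripper_width: 0.0154
grasp_force: 59.8
```

Emit:
servo_tool --pt "0.061 0.228 -0.016 -0.003 0.003 -0.009" --pt "0.058 0.229 -0.014 -0.003 0.003 -0.009" --pt "0.055 0.229 -0.013 -0.003 0.003 -0.009" --pt "0.052 0.23 -0.012 -0.003 0.003 -0.009" --pt "0.049 0.231 -0.01 -0.003 0.003 -0.009"

```text
time_s: 15.12
position: [0.4293, -0.0795, 0.1755]
eef_rot: [0.152, -0.055, 0.987, 0.008]
wrist_force: [0.3, 1.4, -3.1]
gripper_width: 0.0158
grasp_force: 59.8
```

Emit:
servo_tool --pt "0.045 0.232 -0.009 -0.003 0.003 -0.009" --pt "0.042 0.232 -0.008 -0.003 0.003 -0.009" --pt "0.039 0.233 -0.007 -0.003 0.003 -0.009" --pt "0.036 0.233 -0.006 -0.003 0.003 -0.009" --pt "0.032 0.234 -0.004 -0.003 0.003 -0.009"

```text
time_s: 15.53
position: [0.3937, 0.0325, 0.173]
eef_rot: [0.14, -0.09, 0.986, 0.013]
wrist_force: [0.4, 0.4, -2.7]
gripper_width: 0.0156
grasp_force: 59.8
```

Emit:
servo_tool --pt "0.029 0.234 -0.003 -0.003 0.003 -0.009" --pt "0.026 0.235 -0.002 -0.003 0.003 -0.009" --pt "0.022 0.235 0 -0.003 0.003 -0.009" --pt "0.019 0.235 0 -0.003 0.003 -0.009" --pt "0.016 0.235 0.002 -0.003 0.003 -0.009"

```text
time_s: 15.95
position: [0.3585, 0.1446, 0.1705]
eef_rot: [0.129, -0.125, 0.984, 0.018]
wrist_force: [0.5, -0.2, -3.4]
gripper_width: 0.0157
grasp_force: 59.8
```

Emit:
servo_tool --pt "0.012 0.2 0.003 -0.003 0.003 -0.009" --pt "0.009 0.15 0.004 -0.003 0.003 -0.009" --pt "0.006 0.1 0.005 -0.003 0.003 -0.009" --pt "0 0 0 0 0 0" --pt "0 0 0 0 0 0"

```text
time_s: 16.37
position: [0.3458, 0.1862, 0.1692]
eef_rot: [0.122, -0.146, 0.982, 0.021]
wrist_force: [0.4, -0.2, -2.3]
gripper_width: 0.0158
grasp_force: 59.8
```

Run:
```python
from h import *
s=manip.state();print(s['wrist_force'].round(1),s['joint_positions'].round(2));print(lip())
p,d=manip.grab_frame('top');q,e=manip.grab_frame('side')
np.savez('pics/d10.npz',p=p,d=d,q=q,e=e)
m=np.zeros_like(p)+255;m[178:300,140:260]=p[178:300,140:260];dark('top',m,d)
a=rows(*T(.010,.16,-14))
```

```text
[ 0.4 -0.2 -2.3] [ 0.88 -0.17 -1.38  2.38 -0.23  0.56  1.53]
(array([0.46610692, 0.22287699, 0.16115857]), np.float64(-14.203229483382017))
top [146. 206.] [12 14 44] [0.62  0.384 0.107]
top [212. 286.] [ 24  26 281] [0.41  0.187 0.178]
top [191. 282.] [10 10 52] [0.422 0.239 0.187]
n 1 d_tool [0.0008 0.0262 0.0009] rv [ 0.004  0.004 -0.013]
[[0.008, 0.262, 0.009, 0.002, 0.003, -0.009]]
```

Run:
```python
from h import *
a=rows(*T(.015,.13,-3),n=4)
a=rows(*T(.005,.098,16),start=a,n=6)
a=rows(*T(-.005,.08,34),start=a,n=5)
a=rows(*T(-.012,.075,50),start=a,n=4)
```

```text
n 4 d_tool [-0.0064  0.0263  0.0091] rv [ 0.005  0.196 -0.013]
[[-0.016, 0.066, 0.023, 0.001, 0.033, -0.002], [-0.017, 0.066, 0.022, 0.001, 0.033, -0.002], [-0.019, 0.066, 0.021, 0.001, 0.033, -0.002], [-0.02, 0.066, 0.02, 0.001, 0.033, -0.002]]
n 6 d_tool [-0.0075  0.     -0.0055] rv [0.    0.332 0.   ]
[[-0.012, 0.0, -0.009, 0.0, 0.037, 0.0], [-0.012, 0.0, -0.01, 0.0, 0.037, 0.0], [-0.011, 0.0, -0.011, 0.0, 0.037, 0.0], [-0.011, 0.0, -0.011, 0.0, 0.037, 0.0], [-0.01, 0.0, -0.012, 0.0, 0.037, 0.0]]
[[-0.009, 0.0, -0.012, 0.0, 0.037, 0.0]]
n 5 d_tool [-0.0132 -0.     -0.0151] rv [-0.     0.314  0.   ]
[[-0.026, 0.0, -0.03, 0.0, 0.042, 0.0], [-0.024, 0.0, -0.032, 0.0, 0.042, 0.0], [-0.022, 0.0, -0.033, 0.0, 0.042, 0.0], [-0.02, 0.0, -0.035, 0.0, 0.042, 0.0], [-0.018, 0.0, -0.036, 0.0, 0.042, 0.0]]
n 4 d_tool [-0.0123  0.     -0.0235] rv [0.    0.279 0.   ]
[[-0.031, 0.0, -0.059, 0.0, 0.047, 0.0], [-0.027, 0.0, -0.061, 0.0, 0.047, 0.0], [-0.022, 0.0, -0.063, 0.0, 0.047, 0.0], [-0.018, 0.0, -0.064, 0.0, 0.047, 0.0]]
```

Run:
```python
from h import *
a=rows(*T(.012,.093,0),n=5)
a=rows(*T(.0,.072,16),start=a,n=4)
a=rows(*T(-.008,.060,34),start=a,n=4)
a=rows(*T(-.012,.057,50),start=a,n=4)
```

```text
n 5 d_tool [0.0022 0.0261 0.0385] rv [ 0.005  0.248 -0.013]
[[0.004, 0.052, 0.077, 0.001, 0.033, -0.002], [0.001, 0.052, 0.077, 0.001, 0.033, -0.002], [-0.003, 0.052, 0.077, 0.001, 0.033, -0.002], [-0.007, 0.052, 0.077, 0.001, 0.033, -0.002], [-0.011, 0.052, 0.076, 0.001, 0.033, -0.002]]
n 4 d_tool [-0.0033  0.     -0.0106] rv [0.    0.279 0.   ]
[[-0.008, 0.0, -0.026, 0.0, 0.047, 0.0], [-0.006, 0.0, -0.027, 0.0, 0.047, 0.0], [-0.005, 0.0, -0.027, 0.0, 0.047, 0.0], [-0.003, 0.0, -0.028, 0.0, 0.047, 0.0]]
n 4 d_tool [-0.0134 -0.     -0.0214] rv [-0.     0.314  0.   ]
[[-0.034, 0.0, -0.054, 0.0, 0.052, 0.0], [-0.029, 0.0, -0.056, 0.0, 0.052, 0.0], [-0.025, 0.0, -0.058, 0.0, 0.052, 0.0], [-0.02, 0.0, -0.06, 0.0, 0.052, 0.0]]
n 4 d_tool [-0.0137  0.     -0.0269] rv [0.    0.279 0.   ]
[[-0.034, 0.0, -0.067, 0.0, 0.047, 0.0], [-0.029, 0.0, -0.069, 0.0, 0.047, 0.0], [-0.025, 0.0, -0.071, 0.0, 0.047, 0.0], [-0.019, 0.0, -0.073, 0.0, 0.047, 0.0]]
```

Emit:
servo_tool --pt "0.004 0.052 0.06 0.001 0.03 -0.002" --pt "0 0.052 0.075 0.001 0.03 -0.002" --pt "-0.003 0.052 0.075 0.001 0.03 -0.002" --pt "-0.007 0.052 0.075 0.001 0.03 -0.002" --pt "-0.01 0.052 0.075 0.001 0.03 -0.002"

```text
time_s: 16.88
position: [0.3396, 0.205, 0.1477]
eef_rot: [0.028, -0.151, 0.988, 0.009]
wrist_force: [-0.2, -0.5, -0.8]
gripper_width: 0.0157
grasp_force: 59.8
```

Emit:
servo_tool --pt "0 0 0 0 0 0" --pt "0 0 0 0 0 0" --pt "0 0 0 0 0 0" --pt "0 0 0 0 0 0" --pt "0 0 0 0 0 0"

```text
time_s: 17.3
position: [0.3394, 0.206, 0.1497]
eef_rot: [0.031, -0.153, 0.988, 0.008]
wrist_force: [0.7, -0.3, -3.1]
gripper_width: 0.0156
grasp_force: 59.8
```

Run:
```python
from h import *
s=manip.state();print(s['wrist_force'].round(1),s['joint_positions'].round(2));print(lip())
p,d=manip.grab_frame('top');q,e=manip.grab_frame('side')
np.savez('pics/d11.npz',p=p,d=d,q=q,e=e)
m=np.zeros_like(p)+255;m[178:310,140:270]=p[178:310,140:270];dark('top',m,d)
a=rows(*T(.012,.093,0))
a=rows(*T(.0,.072,16),n=4)
a=rows(*T(-.008,.060,34),start=a,n=4)
a=rows(*T(-.012,.057,50),start=a,n=4)
# tray rim check from clouds
for n,dd in(('top',d),('side',e)):
    X=cloud(n,dd).reshape(-1,3);c=np.array([.5035,.2615]);t=np.radians(17.5)
    L=(X[:,:2]-c)@np.array([[np.cos(t),-np.sin(t)],[np.sin(t),np.cos(t)]])
    k=(X[:,2]>.07)&(X[:,2]<.083)&(np.hypot(*L.T)<.14)&(L[:,0]<.03)
    L=L[k];print(n,len(L),np.percentile(L,[1,50,99],axis=0).round(3).tolist())
```

```text
[ 0.7 -0.3 -3.1] [ 0.53  0.29 -1.27  2.25  0.42  0.78  0.86]
(array([0.45586399, 0.24318125, 0.118804  ]), np.float64(-3.669548287677361))
top [146. 206.] [12 15 44] [0.619 0.383 0.105]
top [213. 287.] [ 13  23 115] [0.402 0.192 0.149]
top [199. 283.] [10  9 48] [0.415 0.227 0.15 ]
top [204. 298.] [ 7 12 38] [0.376 0.215 0.143]
top [227. 307.] [21  6 99] [0.37  0.14  0.257]
n 1 d_tool [-0.0066  0.0043  0.0186] rv [0.008 0.064 0.001]
[[-0.066, 0.043, 0.186, 0.005, 0.043, 0.001]]
n 4 d_tool [-0.0106  0.0044  0.0082] rv [0.007 0.343 0.003]
[[-0.026, 0.011, 0.021, 0.001, 0.057, 0.0], [-0.028, 0.011, 0.018, 0.001, 0.057, 0.0], [-0.029, 0.011, 0.016, 0.001, 0.057, 0.0], [-0.031, 0.011, 0.013, 0.001, 0.057, 0.0]]
n 4 d_tool [-0.0134 -0.     -0.0214] rv [-0.     0.314  0.   ]
[[-0.034, 0.0, -0.054, 0.0, 0.052, 0.0], [-0.029, 0.0, -0.056, 0.0, 0.052, 0.0], [-0.025, 0.0, -0.058, 0.0, 0.052, 0.0], [-0.02, 0.0, -0.06, 0.0, 0.052, 0.0]]
n 4 d_tool [-0.0137  0.     -0.0269] rv [0.    0.279 0.   ]
[[-0.034, 0.0, -0.067, 0.0, 0.047, 0.0], [-0.029, 0.0, -0.069, 0.0, 0.047, 0.0], [-0.025, 0.0, -0.071, 0.0, 0.047, 0.0], [-0.019, 0.0, -0.073, 0.0, 0.047, 0.0]]
top 161 [[-0.117, -0.063], [-0.028, -0.03], [-0.002, 0.068]]
side 147 [[-0.12, -0.066], [-0.049, -0.06], [-0.002, 0.066]]
```

Emit:
servo_tool --pt "-0.022 0.009 0.017 0.001 0.046 0" --pt "-0.022 0.009 0.016 0.001 0.046 0" --pt "-0.023 0.009 0.013 0.001 0.046 0" --pt "-0.023 0.009 0.011 0.001 0.046 0" --pt "-0.024 0.009 0.01 0.001 0.046 0"

```text
time_s: 17.82
position: [0.3494, 0.2144, 0.1422]
eef_rot: [-0.14, -0.152, 0.978, -0.021]
wrist_force: [-0.1, -0.0, -2.5]
gripper_width: 0.0154
grasp_force: 59.8
```

Emit:
servo_tool --pt "-0.034 0 -0.054 0 0.052 0" --pt "-0.029 0 -0.056 0 0.052 0" --pt "-0.025 0 -0.058 0 0.052 0" --pt "-0.02 0 -0.06 0 0.052 0" --pt "0 0 0 0 0 0"

```text
time_s: 18.23
position: [0.3694, 0.2207, 0.1575]
eef_rot: [-0.291, -0.145, 0.945, -0.043]
wrist_force: [0.4, -0.2, -2.0]
gripper_width: 0.0158
grasp_force: 59.8
```

Run:
```python
from h import *
s=manip.state();print(s['wrist_force'].round(1),s['joint_positions'].round(2));print(lip())
p,d=manip.grab_frame('top');q,e=manip.grab_frame('side')
np.savez('pics/d12.npz',p=p,d=d,q=q,e=e)
m=np.zeros_like(p)+255;m[178:310,140:270]=p[178:310,140:270];dark('top',m,d)
a=rows(*T(-.008,.060,34))
a=rows(*T(-.012,.057,50),n=4)
```

```text
[ 0.4 -0.2 -2. ] [ 0.17  0.82 -0.99  1.69  0.37  1.53  0.91]
(array([0.4433412 , 0.24425951, 0.05809619]), np.float64(34.15498573118762))
top [170. 283.] [23 11 54] [0.434 0.257 0.319]
top [199. 303.] [ 8 14 59] [0.37  0.216 0.197]
n 1 d_tool [ 0.0009 -0.0013 -0.0005] rv [0.001 0.001 0.004]
[[0.009, -0.013, -0.005, 0.001, 0.0, 0.003]]
n 4 d_tool [-0.0128 -0.0014 -0.0273] rv [0.001 0.28  0.004]
[[-0.032, -0.003, -0.068, 0.0, 0.047, 0.001], [-0.027, -0.003, -0.07, 0.0, 0.047, 0.001], [-0.022, -0.003, -0.072, 0.0, 0.047, 0.001], [-0.017, -0.003, -0.073, 0.0, 0.047, 0.001]]
```

Emit:
servo_tool --pt "-0.03 -0.003 -0.068 0 0.047 0.001" --pt "-0.027 -0.003 -0.07 0 0.047 0.001" --pt "-0.022 -0.003 -0.072 0 0.047 0.001" --pt "-0.017 -0.003 -0.073 0 0.047 0.001" --pt "0 0 0 0 0 0"

```text
time_s: 18.75
position: [0.3921, 0.2268, 0.1731]
eef_rot: [-0.42, -0.136, 0.895, -0.065]
wrist_force: [-0.4, 0.4, -2.2]
gripper_width: 0.0156
grasp_force: 59.8
```

Emit:
servo_tool --pt "0 0 0 0 0 0" --pt "0 0 0 0 0 0" --pt "0 0 0 0 0 0" --pt "0 0 0 0 0 0" --pt "0 0 0 0 0 0"

```text
time_s: 19.17
position: [0.3908, 0.2269, 0.175]
eef_rot: [-0.419, -0.137, 0.895, -0.065]
wrist_force: [-0.6, 0.3, -1.5]
gripper_width: 0.016
grasp_force: 59.8
```

Run:
```python
from h import *
s=manip.state();print(s['wrist_force'].round(1),s['joint_positions'].round(2));print(lip())
p,r=cur()
a=rows(p+[-.01,0,.08],r)
a=rows(*T(-.09,.17,10),start=a,n=8)
q,e=manip.grab_frame('side');np.savez('pics/d13.npz',q=q,e=e)
m=np.zeros_like(q)+255;m[140:230,190:320]=q[140:230,190:320];dark('side',m,e)
```

```text
[-0.6  0.3 -1.5] [ 0.06  1.   -0.92  1.43  0.3   1.83  0.93]
(array([0.43592708, 0.2408965 , 0.05809628]), np.float64(50.13250236750993))
n 3 d_tool [ 0.0675  0.0028 -0.044 ] rv [0. 0. 0.]
[[0.225, 0.009, -0.147, 0.0, 0.0, 0.0], [0.225, 0.009, -0.147, 0.0, 0.0, 0.0], [0.225, 0.009, -0.147, 0.0, 0.0, 0.0]]
n 8 d_tool [ 0.0641 -0.0029  0.1174] rv [-0.002 -0.7   -0.001]
[[0.08, -0.004, 0.147, 0.0, -0.058, 0.0], [0.093, -0.004, 0.139, 0.0, -0.058, 0.0], [0.104, -0.004, 0.131, 0.0, -0.058, 0.0], [0.116, -0.004, 0.121, 0.0, -0.058, 0.0], [0.126, -0.004, 0.11, 0.0, -0.058, 0.0]]
[[0.135, -0.004, 0.099, 0.0, -0.058, 0.0], [0.143, -0.004, 0.087, 0.0, -0.058, 0.0], [0.15, -0.004, 0.074, 0.0, -0.058, 0.0]]
side [217. 141.] [ 7  4 15] [0.391 0.218 0.198]
side [286. 152.] [12 11 65] [0.621 0.384 0.096]
side [242. 176.] [ 7  6 22] [0.465 0.269 0.055]
```

Emit:
servo_tool --pt "0.22 0 -0.145 0 0 0" --pt "0.22 0 -0.145 0 0 0" --pt "0.22 0 -0.145 0 0 0" --pt "0 0 0 0 0 0" --pt "0 0 0 0 0 0"

```text
time_s: 19.63
position: [0.3831, 0.2251, 0.2539]
eef_rot: [-0.418, -0.137, 0.896, -0.065]
wrist_force: [-0.5, 1.2, -2.7]
gripper_width: 0.0156
grasp_force: 59.8
```

Run:
```python
from h import *
print(lip(),manip.state()['wrist_force'].round(1));q,e=manip.grab_frame('side')
m=np.zeros_like(q)+255;m[140:230,190:320]=q[140:230,190:320];dark('side',m,e)
a=rows([.4427,-.0169,.15],down(22.6),n=10)
```

```text
(array([0.42846578, 0.23917363, 0.13714414]), np.float64(49.9906334498409)) [-0.5  1.2 -2.7]
side [286. 152.] [12 12 69] [0.62  0.383 0.095]
side [231. 176.] [12  6 48] [0.425 0.269 0.052]
side [241. 176.] [ 5  5 14] [0.461 0.271 0.052]
n 10 d_tool [-0.0695 -0.248   0.0782] rv [ 0.037 -0.874 -0.085]
[[-0.069, -0.248, 0.078, 0.002, -0.058, -0.006], [-0.06, -0.248, 0.085, 0.002, -0.058, -0.006], [-0.05, -0.248, 0.091, 0.002, -0.058, -0.006], [-0.04, -0.248, 0.095, 0.002, -0.058, -0.006], [-0.03, -0.248, 0.099, 0.002, -0.058, -0.006]]
[[-0.019, -0.248, 0.102, 0.002, -0.058, -0.006], [-0.007, -0.248, 0.104, 0.002, -0.058, -0.006], [0.004, -0.248, 0.105, 0.002, -0.058, -0.006], [0.015, -0.247, 0.106, 0.002, -0.058, -0.006], [0.026, -0.247, 0.105, 0.002, -0.058, -0.006]]
```

Emit:
servo_tool --pt "-0.069 -0.248 0.078 0.002 -0.058 -0.006" --pt "-0.06 -0.248 0.085 0.002 -0.058 -0.006" --pt "-0.05 -0.248 0.09 0.002 -0.058 -0.006" --pt "-0.04 -0.248 0.095 0.002 -0.058 -0.006" --pt "-0.03 -0.248 0.1 0.002 -0.058 -0.006"

```text
time_s: 20.1
position: [0.4123, 0.1028, 0.1997]
eef_rot: [-0.215, -0.172, 0.961, -0.031]
wrist_force: [0.8, 0.5, -1.3]
gripper_width: 0.0158
grasp_force: 59.9
```

Emit:
servo_tool --pt "-0.02 -0.248 0.1 0.002 -0.058 -0.006" --pt "-0.007 -0.248 0.104 0.002 -0.058 -0.006" --pt "0.004 -0.248 0.105 0.002 -0.058 -0.006" --pt "0.015 -0.247 0.105 0.002 -0.058 -0.006" --pt "0.026 -0.247 0.105 0.002 -0.058 -0.006"

```text
time_s: 20.52
position: [0.4415, -0.0176, 0.1483]
eef_rot: [-0.002, -0.197, 0.98, 0.004]
wrist_force: [0.5, -0.6, -2.8]
gripper_width: 0.0157
grasp_force: 59.9
```

Emit:
servo_tool --pt "0 0 0 0 0 0" --pt "0 0 0 0 0 0" --pt "0 0 0 0 0 0" --pt "0 0 0 0 0 0" --pt "0 0 0 0 0 0"

```text
time_s: 20.93
position: [0.4427, -0.0143, 0.1496]
eef_rot: [-0.004, -0.198, 0.98, 0.004]
wrist_force: [0.2, 0.3, -2.1]
gripper_width: 0.0157
grasp_force: 59.8
```

Run:
```python
from h import *
print(lip(),manip.state()['joint_positions'].round(2));p,d=manip.grab_frame('top');q,e=manip.grab_frame('side')
np.savez('pics/d14.npz',p=p,d=d,q=q,e=e)
m=np.zeros_like(q)+255;m[140:330,170:330]=q[140:330,170:330];dark('side',m,e)
m=np.zeros_like(p)+255;m[170:310,140:420]=p[170:310,140:420];dark('top',m,d)
a=rows([.4427,-.0169,.0387],down(22.6),n=6)
o=np.hstack([cv2.resize(p[170:310,140:340,::-1],None,fx=2.4,fy=2.9,interpolation=2),cv2.resize(q[140:240,190:270,::-1],None,fx=4,fy=4.06,interpolation=2)]);print(o.shape);cv2.imwrite('pics/c14.png',o)
```

```text
(array([0.55291592, 0.03266392, 0.11023084]), np.float64(0.2974519828544418)) [ 0.97  0.47 -1.2   2.1   0.54  0.94  1.45]
side [286. 152.] [12 10 71] [0.62  0.383 0.097]
side [214. 186.] [ 18  11 115] [ 0.41  -0.037  0.17 ]
side [300. 241.] [12  4 13] [ 0.649 -0.054  0.005]
top [293. 186.] [ 33  33 493] [ 0.69  -0.023  0.01 ]
top [146. 207.] [12 16 71] [0.614 0.384 0.107]
top [408. 223.] [ 3 14 21] [ 0.57  -0.345  0.046]
top [408. 235.] [ 3  8 14] [ 0.538 -0.345  0.047]
top [408. 253.] [ 3 13 19] [ 0.488 -0.344  0.049]
top [323. 263.] [ 25  38 414] [ 0.477 -0.084  0.257]
top [408. 264.] [ 3  8 15] [ 0.459 -0.343  0.043]
top [202. 268.] [ 4  6 13] [0.448 0.239 0.059]
top [408. 278.] [ 3 17 30] [ 0.416 -0.342  0.045]
n 6 d_tool [ 0.0003 -0.0033  0.1108] rv [ 0.01  -0.005  0.005]
[[0.0, -0.006, 0.185, 0.001, -0.001, 0.001], [0.001, -0.005, 0.185, 0.001, -0.001, 0.001], [0.001, -0.005, 0.185, 0.001, -0.001, 0.001], [0.001, -0.005, 0.185, 0.001, -0.001, 0.001], [0.001, -0.004, 0.185, 0.001, -0.001, 0.001]]
[[0.001, -0.004, 0.185, 0.001, -0.001, 0.001]]
(406, 800, 3)
```

View pics/c14.png

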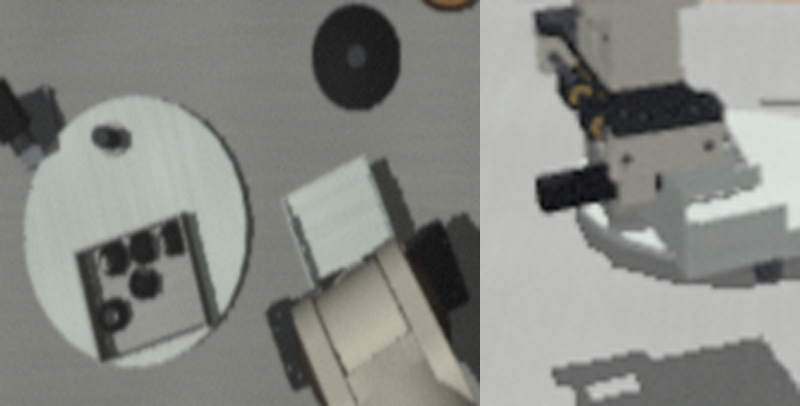

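All five bobbins are in the tray, at (113,260), (145,245), (173,238), (145,283) and (115,317). The scoop is empty, and the post at (112,138) is still at the stop. Before laying the scoop down, I'll check that its pan is level in the grip.

Run:
```python
from h import *
z=np.load('pics/d14.npz');X=cloud('top',z['d'])[220:275,250:310].reshape(-1,3)
Y=X[(X[:,2]>.1)&(X[:,2]<.122)&(X[:,0]>.46)]
A=np.c_[Y[:,:2]-Y[:,:2].mean(0),np.ones(len(Y))];c=np.linalg.lstsq(A,Y[:,2],rcond=None)[0]
print(len(Y),c,'slope along scoop deg',np.degrees(np.arctan(c[:2]@[.923,.385])),'across',np.degrees(np.arctan(c[:2]@[-.385,.923])))
```

```text
1123 [0.02063649 0.01496337 0.11441   ] slope along scoop deg 1.421123738333523 across 0.3361014702542691
```

Emit:
servo_tool --pt "0 -0.006 0.185 0.001 -0.001 0.001" --pt "0 -0.005 0.185 0.001 -0.001 0.001" --pt "0 -0.005 0.185 0.001 -0.001 0.001" --pt "0 -0.005 0.185 0.001 -0.001 0.001" --pt "0 -0.004 0.18 0.001 -0.001 0.001"

```text
time_s: 21.45
position: [0.4431, -0.0171, 0.0565]
eef_rot: [0.001, -0.194, 0.981, 0.001]
wrist_force: [-0.3, -0.1, -1.9]
gripper_width: 0.0157
grasp_force: 59.8
```

Emit:
servo_tool --pt "0 0 0 0 0 0" --pt "0 0 0 0 0 0" --pt "0 0 0 0 0 0" --pt "0 0 0 0 0 0" --pt "0 0 0 0 0 0"

```text
time_s: 21.87
position: [0.4437, -0.0182, 0.0583]
eef_rot: [0.002, -0.193, 0.981, 0.001]
wrist_force: [-0.3, -0.2, -2.0]
gripper_width: 0.0154
grasp_force: 59.8
```

Run:
```python
from h import *
a=rows([.4427,-.0169,.0387],down(22.6),n=3);print(cur()[0],lip())
```

```text
n 3 d_tool [0.0005 0.0015 0.0196] rv [ 0.     0.003 -0.006]
[[0.002, 0.005, 0.065, 0.0, 0.001, -0.001], [0.001, 0.005, 0.065, 0.0, 0.001, -0.001], [0.001, 0.005, 0.065, 0.0, 0.001, -0.001]]
[ 0.44365498 -0.01816034  0.05829821] (array([0.55480963, 0.02740017, 0.02000234]), np.float64(-0.19284949365325949))
```

Emit:
servo_tool --pt "0 0.005 0.06 0 0.001 -0.001" --pt "0 0.005 0.06 0 0.001 -0.001" --pt "0 0.005 0.05 0 0.001 -0.001" --pt "0 0 0.02 0 0 0" --pt "0 0 0 0 0 0"

```text
time_s: 22.28
position: [0.4417, -0.0167, 0.0378]
eef_rot: [-0.002, -0.195, 0.981, 0.001]
wrist_force: [-0.9, -0.2, -1.0]
gripper_width: 0.0158
grasp_force: 59.8
```

Emit:
servo_tool --pt "0 0 0 0 0 0" --pt "0 0 0 0 0 0" --pt "0 0 0 0 0 0" --pt "0 0 0 0 0 0" --pt "0 0 0 0 0 0"

```text
time_s: 22.7
position: [0.4422, -0.0169, 0.0384]
eef_rot: [-0.001, -0.195, 0.981, 0.0]
wrist_force: [0.3, -0.3, -2.6]
gripper_width: 0.0159
grasp_force: 59.8
```

Now I'll open part way, since the handle is 16 mm wide, then raise the hand clear and move it away.

Emit:
servo_tool --pt "0 0 0 0 0 0" --pt "0 0 0 0 0 0" --pt "0 0 0 0 0 0" --pt "0 0 0 0 0 0" --pt "0 0 0 0 0 0" --hand 0.55 --force 10

```text
time_s: 23.12
position: [0.4423, -0.0168, 0.0384]
eef_rot: [-0.001, -0.195, 0.981, 0.0]
wrist_force: [-0.3, -0.2, -0.1]
gripper_width: 0.0442
grasp_force: 0.0
```

Emit:
servo_tool --pt "0 0 -0.1 0 0 0" --pt "0 0 -0.2 0 0 0" --pt "0 0 -0.3 0 0 0" --pt "0 0 -0.3 0 0 0" --pt "0 0 -0.3 0 0 0"

```text
time_s: 23.53
position: [0.4419, -0.0163, 0.16]
eef_rot: [-0.002, -0.196, 0.981, 0.001]
wrist_force: [0.8, -0.9, -0.1]
gripper_width: 0.0505
grasp_force: 0.0
```

Emit:
servo_tool --pt "0 -0.3 -0.1 0 0 0" --pt "0 -0.3 -0.1 0 0 0" --pt "0 -0.3 -0.1 0 0 0" --pt "0 -0.3 0 0 0 0" --pt "0 0 0 0 0 0"

```text
time_s: 23.95
position: [0.4907, -0.1345, 0.1892]
eef_rot: [-0.0, -0.191, 0.982, -0.001]
wrist_force: [-0.1, -1.2, -2.0]
gripper_width: 0.0506
grasp_force: 0.0
```

Emit:
servo_tool --pt "0 0 0 0 0 0" --pt "0 0 0 0 0 0" --pt "0 0 0 0 0 0" --pt "0 0 0 0 0 0" --pt "0 0 0 0 0 0"

```text
time_s: 24.37
position: [0.4883, -0.1266, 0.1882]
eef_rot: [-0.002, -0.196, 0.981, 0.0]
wrist_force: [-0.6, 0.8, -0.5]
gripper_width: 0.0506
grasp_force: 0.0
```

Run:
```python
from h import *
p,d=manip.grab_frame('top');q,e=manip.grab_frame('side')
for n,dd,b in(('top',d,(255,312,225,298)),('side',e,(195,275,195,250))):
    C=cloud(n,dd);X=C[b[2]:b[3],b[0]:b[1]].reshape(-1,3)
    H=X[(X[:,2]>.063)&(X[:,2]<.08)&(X[:,0]<.45)];print(n,'handle',len(H),H.mean(0).round(4) if len(H) else '')
    F=X[(X[:,2]>-.01)&(X[:,2]<.08)&(X[:,0]>.48)&(X[:,0]<.54)&(abs(X[:,1]-.01)<.03)];print('pan z',np.percentile(F[:,2],[5,50,95]).round(4))
    G=C.reshape(-1,3);L=G[:,:2]-[.5035,.2615];t=np.radians(17.5);L=L@np.array([[np.cos(t),-np.sin(t)],[np.sin(t),np.cos(t)]])
    k=(G[:,2]>.085)&(G[:,2]<.1)&(abs(L[:,0]-.095)<.03)&(abs(L[:,1])<.03);print('post station',k.sum(),L[k].mean(0).round(4))
    k=(G[:,2]>.038)&(G[:,2]<.075)&(abs(L[:,0]+.0575)<.048)&(abs(L[:,1])<.055);print('bobbin px in tray',k.sum())
z=np.load('pics/top0.npz')['p'];df=cv2.absdiff(p,z).max(2);df=(df>40).astype(np.uint8);k,l,s,c=cv2.connectedComponentsWithStats(df)
print([(c[i].round().tolist(),s[i,4]) for i in range(1,k) if s[i,4]>25]);print(manip.state()['time_s'],cur()[0])
```

```text
top handle 143 [ 0.4175 -0.027   0.0684]
pan z [-0.0025  0.0013  0.0051]
post station 51 [ 0.0921 -0.0003]
bobbin px in tray 441
side handle 116 [ 0.4173 -0.0313  0.0682]
pan z [0.0004 0.0024 0.0047]
post station 26 [ 0.0901 -0.0059]
bobbin px in tray 35
[([374.0, 216.0], np.int32(87)), ([186.0, 217.0], np.int32(147)), ([376.0, 266.0], np.int32(2123)), ([394.0, 229.0], np.int32(89)), ([367.0, 230.0], np.int32(41)), ([192.0, 264.0], np.int32(2622)), ([324.0, 267.0], np.int32(1298)), ([227.0, 238.0], np.int32(123)), ([396.0, 243.0], np.int32(88)), ([352.0, 292.0], np.int32(152)), ([432.0, 358.0], np.int32(678)), ([208.0, 347.0], np.int32(7817)), ([8.0, 367.0], np.int32(918)), ([45.0, 371.0], np.int32(1044)), ([363.0, 405.0], np.int32(1401))]
24.4667 [ 0.48843723 -0.12703871  0.18820913]
```

```bash
python3 -c "
from station import manip
print(manip.hand_in())"
```

```text
the job is handed in; nothing more can be done
None
```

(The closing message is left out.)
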